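Work the next batch through the fold-flat grill

ROBOT

A 7-joint arm with a two-finger parallel gripper is mounted at the origin on the work surface. World frame = base frame: x ahead of the robot, y to its left, z up, the work surface at z = 0. Lengths are in m, angles in degrees, forces in N, time in s.
With the tool pointing down it reaches from about 0.35 to 0.775 m from the base axis. Payload 3.1 kg.
Tool frame: the origin (TCP) lies midway between the tips of the shut fingers; the grasp point (between the pads) lies 19 mm behind it; z points along the fingers, y is the line along which they close (so a half turn about z gives the same grasp; the last joint's range is limited). The gripper opens to 85 mm and grips with 20 to 120 N. Pads are 22 mm wide; open, the fingers measure 114 mm over their backs; the gripper's body (76 mm by 85 mm) begins 54 mm behind the grasp point. The pads swing forward as they close: fully open they stand 13 mm farther back than shut.
Start: joints at [-69.196, 17.813, 0.802, 86.603, -0.252, 75.585, -1.558], TCP at [0.217, 0.506, 0.231] pointing down, gripper open.
Joint ranges: [-154.91, 154.91], [-16.99, 109.72], [-72.82, 74.43], [7.12, 147.25], [-82.49, 262.49], [11.32, 116.49], [-174.64, 174.64]. Speed limits (degrees/s): [159.86, 159.86, 180, 180, 180, 180, 180].

INTERFACE

Orientations are given as a 3x3 rotation matrix whose columns are the frame's x, y, z axes.
In Python, from plant import get_state, camera, get_calibration, hand_in gives the robot as it stands.
- The arm moves only by the tool step_arm, never from a script. Its argument "series" is a list of rows, each a list of 7 numbers: the shift along the tool's x, y, z in m, then the turn, a rotation vector about the tool's x, y, z in degrees, then the opening, from -1 (shut) to 1 (fully open). In form: [[x, y, z, wx, wy, wz, hand], ...]. A call has exactly 8 rows; each row shifts and turns the commanded pose from where the row before left it, along the tool's axes as they then stand; what a row does not reach is not made up. A row lasts 1/12 s, in which the tool goes at most 41.7 mm and 7.16 degrees, less where a joint would pass 70% of its speed; a pose out of reach is approached as far as the arm can. A call with a gripper value outside its range is refused whole. The fingers move at their own pace and stop on an object; "force" is the grip in N (left out, the last holds). Time passes only in rows, so rows that do not move let the fingers close, or fill a call up. It gives the time, the measured TCP pose, the force, the opening and the grip force at its end, in the units of the state.
- get_state(): the state, without advancing time (a new reading comes with each control period).
- camera(name): name is "scene" or "top"; returns the picture (384x512x3 uint8, red, green, blue); there is no depth.
- get_calibration(name): a dict with "fx", "fy", "cx", "cy" (pixels), "R" (3x3) and "t" (3): a world point X has camera coordinates R X + t. Camera axes: x right, y down, z forward; pixel columns grow to the right and rows downward; lengths in m; the calibration is good to about 2 mm. A picture is of the moment at which its call begins. get_calibration takes no time and is no camera call.
- hand_in(): hands the job in; it is judged then, once.
The state is a dict: "time_s": time; "joint_pos": joint angles; "joint_velocities": joint speeds; "effort": joint torques, N m; "ee_pos": TCP position; "orientation": TCP orientation; "ft_force": force on the tool from outside, world axes, zero at the start; "wrist_torque": the same for the moment, N m; "finger_gap": finger opening in m; "gripper_force": force on a finger pad.
Only numpy, scipy, OpenCV 4.12 (cv2) and the standard library are available. Lean on these libraries where they do the work, as an engineer would, in place of code of your own. Each camera call takes 0.05 s, during which the arm holds its last target. There are 200 camera calls.

TASK

Work the hash browns through the fold-flat grill: first serve the finished ones (brown on both faces) from the fixed plate onto the white platter. Then lift the flap by its handle and tip it past upright so the half-done ones on it tumble over onto the fixed plate, browned face up, and fold the flap back down flat. Lay all the pale raw ones from the board flat on the emptied flap, side by side, and turn the grill's dial to the red mark; don't disturb the other things on the counter.

Things in the scene. Friction and masses are not known exactly. Their poses are not given: they have to be found in the camera images.
- grill: electric grill opened out flat, 296 mm along the hinge (its x) by about 450 mm (its y), fixed to the counter. Origin on the counter below the middle of the hinge; y points to the flap's side, z up. On the -y side is the fixed dark plate, and beyond it at y -142 to -242 mm the steel control box, its top 73 mm up
- hinge (a point): middle of the hinge line, 73 mm up at the height of the rims; the hinge runs along the grill's x
- fixed_plate (a point): middle of the fixed plate's cooking face, 60 mm up (axes as the grill's); 280 by 136 mm inside a 13 mm high rim on its three outer sides (no rim at the hinge)
- flap (a joint): angle of the hinged flap, rad: 0 = open flat, 1.57 = upright, 3.14 = folded shut over the fixed plate. Stiff: it stays where it is left; lifting it at the handle takes about 7 N. As it rises, patties slide to the rim on its hinge side, and topple off it soon after upright (about 1.75); by 2.5 all have dropped and the rim has pushed them clear of the hinge
- flap_handle (a point): middle of the flap's black handle bar, 16 mm thick, 110 mm long, parallel to the hinge, on two posts 47 mm clear of the flap's edge; 197 mm from the hinge and 12 mm below its level when flat (61 mm above the counter); moves with the flap. Held by fingers closing across the bar, it turns in the grip as the flap swings
- flap_plate (a point): middle of the flap's cooking face, 71 mm from the hinge; x along the hinge, y away from it, z the face's normal (moves with the flap; when flat, 60 mm above the counter). 280 by 130 mm inside a 13 mm high rim, 6 to 8 mm thick, on all four sides
- dial (a joint): angle of the grill's black rotary dial, rad, 0 to 4.7, growing clockwise seen from above; it stays where it is left. With its pointer at the red mark on the scale (a bigger red tick on the box top, 44 mm from the axis) it reads 3.1
- dial_grip (a point): on the dial's axis at the height to grip, 110 mm above the counter: a bar 49 mm long, 14 mm wide, 32 mm tall (top 7 mm above this point), a white pointer line on one end. The pointer's direction, counter-clockwise from the grill's x seen from above, is 2.356 rad minus the dial's angle, and the bar lies along it
- platter: white rectangular serving platter, 300 mm (its x) by 150 mm (its y), fixed; origin centre of its underside, inner floor 6 mm up, rim 14 mm up and 6 mm thick
- board: wooden board 310 mm (its x) by 160 mm (its y) by 12 mm, fixed; origin centre of its underside; the raw patties lie on it
- done1: finished hash-brown patty, a rigid slab 56 mm (its x) by 72 mm (its y) by 18 mm thick (its z), 65 g; origin at its centre; brown on both faces; starts on the fixed plate
- done2: finished hash-brown patty, a rigid slab 56 mm (its x) by 72 mm (its y) by 18 mm thick (its z), 65 g; origin at its centre; brown on both faces; starts on the fixed plate
- done3: finished hash-brown patty, a rigid slab 56 mm (its x) by 72 mm (its y) by 18 mm thick (its z), 65 g; origin at its centre; brown on both faces; starts on the fixed plate
- half1: half-done hash-brown patty, a rigid slab 56 mm (its x) by 72 mm (its y) by 18 mm thick (its z), 65 g; origin at its centre; starts on the flap, pale face (+z) up and browned face (-z) down
- half2: half-done hash-brown patty, a rigid slab 56 mm (its x) by 72 mm (its y) by 18 mm thick (its z), 65 g; origin at its centre; starts on the flap, pale face (+z) up and browned face (-z) down
- half3: half-done hash-brown patty, a rigid slab 56 mm (its x) by 72 mm (its y) by 18 mm thick (its z), 65 g; origin at its centre; starts on the flap, pale face (+z) up and browned face (-z) down
- raw1: raw hash-brown patty, a rigid slab 56 mm (its x) by 72 mm (its y) by 18 mm thick (its z), 65 g; origin at its centre; pale on both faces; starts on the board
- raw2: raw hash-brown patty, a rigid slab 56 mm (its x) by 72 mm (its y) by 18 mm thick (its z), 65 g; origin at its centre; pale on both faces; starts on the board
- raw3: raw hash-brown patty, a rigid slab 56 mm (its x) by 72 mm (its y) by 18 mm thick (its z), 65 g; origin at its centre; pale on both faces; starts on the board
- mug: blue mug, 80 mm across and 95 mm tall, to the left; leave alone
- mill: dark wooden pepper mill, 168 mm tall; leave alone
- oil: amber oil bottle, 220 mm tall; leave alone
- sauce: red sauce jar, 110 mm tall; leave alone
- spatula: black-handled spatula, 280 mm long, lying beyond the grill; leave alone
Mind the look-alikes: they are no part of the job. Leave any purple look-alike of the raw1 alone.

How it is judged (in metres and radians):
On the way, in this order (a step that is already met when the one before it is completed fails the run):
1. the finished patties lie flat on the platter (x of done1 in the frame of platter between -0.13 and 0.13 m and y of done1 in the frame of platter between -0.055 and 0.055 m and z of done1 in the frame of platter between 0.01 and 0.022 m and angle between the z axis of each of done1, done2, done3 and the z axis of grill, either way round below 0.12 rad and linear speed of each of done1, done2, done3 below 0.03 m/s and x of done2 in the frame of platter between -0.13 and 0.13 m and y of done2 in the frame of platter between -0.055 and 0.055 m and z of done2 in the frame of platter between 0.01 and 0.022 m and x of done3 in the frame of platter between -0.13 and 0.13 m and y of done3 in the frame of platter between -0.055 and 0.055 m and z of done3 in the frame of platter between 0.01 and 0.022 m), for 0.2 s.
2. with the flap tipped up, every half-done patty lies on the fixed plate, browned face up (value of joint flap above 0.6 rad and x of half1 in the frame of fixed_plate between -0.125 and 0.125 m and y of half1 in the frame of fixed_plate between -0.055 and 0.055 m and z of half1 in the frame of fixed_plate between 0.005 and 0.014 m and angle between each of half1, half2, half3's own z axis and vertical above 3 rad and linear speed of each of half1, half2, half3 below 0.03 m/s and x of half2 in the frame of fixed_plate between -0.125 and 0.125 m and y of half2 in the frame of fixed_plate between -0.055 and 0.055 m and z of half2 in the frame of fixed_plate between 0.005 and 0.014 m and x of half3 in the frame of fixed_plate between -0.125 and 0.125 m and y of half3 in the frame of fixed_plate between -0.055 and 0.055 m and z of half3 in the frame of fixed_plate between 0.005 and 0.014 m), for 0.2 s.
3. the flap is folded back down flat (value of joint flap below 0.05 rad), for 0.2 s.
At the end, for the whole second after the job is handed in: finished patties lie flat inside the platter; half-done patties lie flat on the fixed plate with the browned face up; raw patties lie flat on the flap inside its rim, none stacked; flap within 0.05 rad of flat; dial within 0.15 rad of the red mark (3.1 rad); all at rest (all of step 1 and x of half1 in the frame of fixed_plate between -0.125 and 0.125 m and y of half1 in the frame of fixed_plate between -0.055 and 0.055 m and z of half1 in the frame of fixed_plate between 0.005 and 0.014 m and angle between each of half1, half2, half3's own z axis and vertical above 3 rad and linear speed of each of half1, half2, half3, raw1, raw2, raw3 below 0.03 m/s and x of half2 in the frame of fixed_plate between -0.125 and 0.125 m and y of half2 in the frame of fixed_plate between -0.055 and 0.055 m and z of half2 in the frame of fixed_plate between 0.005 and 0.014 m and x of half3 in the frame of fixed_plate between -0.125 and 0.125 m and y of half3 in the frame of fixed_plate between -0.055 and 0.055 m and z of half3 in the frame of fixed_plate between 0.005 and 0.014 m and x of raw1 in the frame of flap_plate between -0.125 and 0.125 m and y of raw1 in the frame of flap_plate between -0.055 and 0.055 m and z of raw1 in the frame of flap_plate between 0.005 and 0.014 m and angle between the z axis of each of raw1, raw2, raw3 and the z axis of grill, either way round below 0.12 rad and x of raw2 in the frame of flap_plate between -0.125 and 0.125 m and y of raw2 in the frame of flap_plate between -0.055 and 0.055 m and z of raw2 in the frame of flap_plate between 0.005 and 0.014 m and x of raw3 in the frame of flap_plate between -0.125 and 0.125 m and y of raw3 in the frame of flap_plate between -0.055 and 0.055 m and z of raw3 in the frame of flap_plate between 0.005 and 0.014 m and value of joint flap below 0.05 rad and value of joint dial between 2.95 and 3.25 rad); the robot touches nothing.
It fails at once if one of the other things on the counter is moved more than 40 mm or knocked over (distance of any of mug, mill, oil, sauce, spatula from where it was at the start of the episode above 0.04 m or angle between any of mug, mill, oil, sauce's own z axis and vertical above 0.6 rad).
Of done1, done2, done3 only 2 to 3 are there at a start; the rules pass over those that are not, and their reading is None.
Of half1, half2, half3 only 2 to 3 are there at a start; the rules pass over those that are not, and their reading is None.
Of raw1, raw2, raw3 only 2 to 3 are there at a start; the rules pass over those that are not, and their reading is None.
At some moment in a run one of raw1, raw2, raw3 may be knocked a few centimetres aside while the robot is not near it.
Once in a run the grip may slacken for a moment while it holds something.
It also fails if it takes over 210 s, if anything falls off the work surface, if the arm or the gripper's body presses on something with over 40 N, if the wrist force passes 120 N, or if a joint passes its speed limit or range.

## Working session

There is one attempt and no reset: what is moved stays moved. The work goes in short steps, Python scripts to look and compute and a tool call to move; the robot and the scene stay as the last step left them, time stands still between calls to the robot, and variables do not carry over. Pictures are saved under pics/ and viewed, at most 14 in all, crops included, and the job is handed in when it is done.

Besides the shell and the picture viewer there is one more tool, called after "Request:" by a JSON object that holds its "api" and its "payload", one argument or row to a line. step_arm: Moves the arm, as the interface text tells. Its arguments: {"type":"object","properties":{"series":{"type":"array"},"force":{"type":"number"}},"required":["series"]}

```bash
mkdir -p pics; ls
python3 - <<'E'
from plant import *
import cv2,numpy as np
for n in("scene","top"):
    im=camera(n);cv2.imwrite(f"pics/{n}0.png",im[:,:,::-1]);cv2.imwrite(f"pics/{n}0b.png",cv2.resize(im[:,:,::-1],(800,600)))
    c=get_calibration(n);print(n,c["fx"],c["cx"],c["cy"],np.round(c["R"],3).tolist(),np.round(c["t"],3), -np.array(c["R"]).T@c["t"])
s=get_state();print(s["time_s"],s["ee_pos"],np.round(s["orientation"],3).tolist(),s["finger_gap"])
E
```

```text
pics
scene 490.3386367577451 255.0064607983118 198.703558555764 [[0.754, 0.657, -0.004], [0.55, -0.635, -0.542], [-0.358, 0.406, -0.84]] [-0.418 -0.248  1.843] [ 1.11220616 -0.63180993  1.41351485]
top 432.21050116473884 255.2662276869765 193.53753038864468 [[-0.038, -0.999, -0.006], [-0.976, 0.038, -0.215], [0.215, -0.002, -0.977]] [0.034 0.548 1.747] [0.1600322  0.0170043  1.82429086]
0.1 [0.21633067 0.50493715 0.23031053] [[-0.919, 0.394, -0.001], [0.394, 0.919, -0.002], [-0.0, -0.002, -1.0]] 0.08552707401515146
```

View pics/scene0b.png

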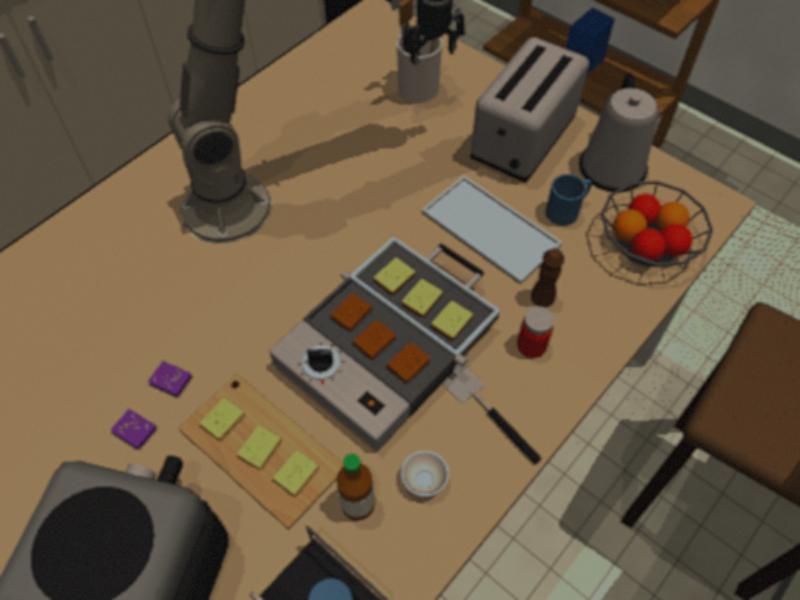

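View pics/top0b.png

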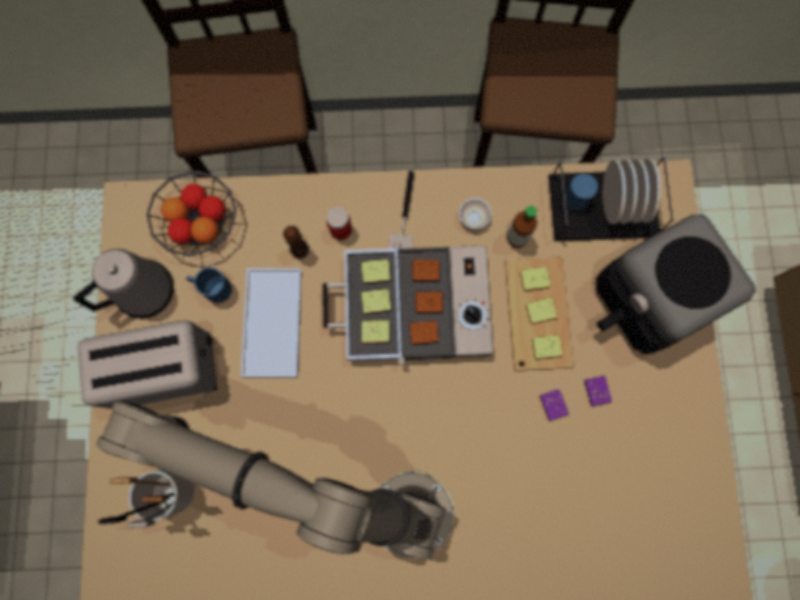

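The scene shows 3 done patties on the plate, 3 half-done on the flap and 3 raw on the board. The candidates, with pixels in the 800x600 top view:
- **Raw (wanted):** pale patties on the board at (536,278), (542,310), (547,347).
- **Look-alikes of raw:** pale half-done patties on the flap at (376,270), (376,301), (376,331), and purple ones off the board at (555,405), (598,390), which I leave alone.
- **Done (wanted first):** brown patties on the fixed plate at (426,270), (430,301), (425,332).

The platter is at (272,322).

```bash
cat > h.py <<'E'
import numpy as np,cv2
from plant import *
def ray(n,u,v,z):
    c=get_calibration(n);R=np.array(c["R"]);o=-R.T@np.array(c["t"])
    d=R.T@np.array([(u-c["cx"])/c["fx"],(v-c["cy"])/c["fy"],1]);return o+d*(z-o[2])/d[2]
def blobs(n,im,lo,hi,z,amin=60):
    m=cv2.inRange(cv2.cvtColor(im,cv2.COLOR_RGB2HSV),lo,hi)
    m=cv2.morphologyEx(m,cv2.MORPH_CLOSE,np.ones((3,3),np.uint8))
    out=[]
    for c in cv2.findContours(m,cv2.RETR_EXTERNAL,cv2.CHAIN_APPROX_NONE)[0]:
        if cv2.contourArea(c)<amin: continue
        M=cv2.moments(c);u,v=M['m10']/M['m00'],M['m01']/M['m00']
        w=np.array([ray(n,*p[0],z)[:2]*1000 for p in c],np.float32)
        r=cv2.minAreaRect(w);out.append((int(cv2.contourArea(c)),round(u),round(v),np.round(ray(n,u,v,z)[:2]*1000,1).tolist(),np.round(r[1]).tolist(),round(r[2],1)))
    return out
PALE=((22,90,110),(38,255,255));BROWN=((3,150,60),(12,255,255))
E
python3 - <<'E'
from h import *
for n in("scene","top"):
    im=cv2.imread(f"pics/{n}0.png")[:,:,::-1]
    for nm,c,z in(("pale",PALE,.075),("brown",BROWN,.075)):
        for b in blobs(n,im,*c,z): print(n,nm,b)
im=cv2.imread("pics/top0.png")
cv2.imwrite("pics/crop1.png",cv2.resize(im[150:240,150:315][:, :],None,fx=4.8,fy=4.8,interpolation=cv2.INTER_CUBIC))
E
```

```text
scene pale (416, 189, 302, [627.8, -373.1], [56.0, 70.0], 4.8)
scene pale (395, 165, 285, [540.5, -382.4], [56.0, 70.0], 10.4)
scene pale (368, 141, 267, [444.1, -389.0], [56.0, 70.0], 4.0)
scene pale (302, 289, 204, [636.9, 72.7], [56.0, 72.0], 3.3)
scene pale (284, 270, 189, [554.2, 74.9], [56.0, 72.0], 5.3)
scene pale (270, 252, 175, [471.8, 79.5], [72.0, 57.0], 88.5)
scene brown (343, 261, 231, [634.6, -63.0], [73.0, 59.0], 86.9)
scene brown (331, 239, 216, [547.5, -67.7], [73.0, 59.0], 88.2)
scene brown (303, 224, 199, [466.1, -50.5], [58.0, 73.0], 2.5)
scene brown (481, 411, 142, [799.4, 552.7], [173.0, 152.0], 22.9)
top pale (210, 350, 222, [413.5, -368.3], [57.0, 71.0], 3.5)
top pale (198, 240, 212, [471.9, 78.8], [66.0, 54.0], 87.8)
top pale (205, 346, 198, [511.1, -361.4], [57.0, 72.0], 9.3)
top pale (186, 240, 192, [553.4, 73.7], [54.0, 70.0], 4.3)
top pale (199, 342, 178, [598.7, -351.9], [57.0, 72.0], 4.2)
top pale (182, 240, 173, [635.8, 72.4], [54.0, 71.0], 4.3)
top brown (194, 271, 212, [463.9, -48.8], [66.0, 54.0], 87.8)
top brown (191, 274, 193, [545.3, -65.2], [67.0, 51.0], 87.7)
top brown (191, 272, 173, [631.5, -60.6], [67.0, 56.0], 87.6)
top brown (243, 130, 147, [771.6, 537.0], [77.0, 77.0], 1.1)
top brown (90, 335, 144, [750.3, -333.0], [54.0, 50.0], 53.6)
top brown (196, 111, 134, [833.4, 618.6], [98.0, 174.0], 74.2)
```

View pics/crop1.png

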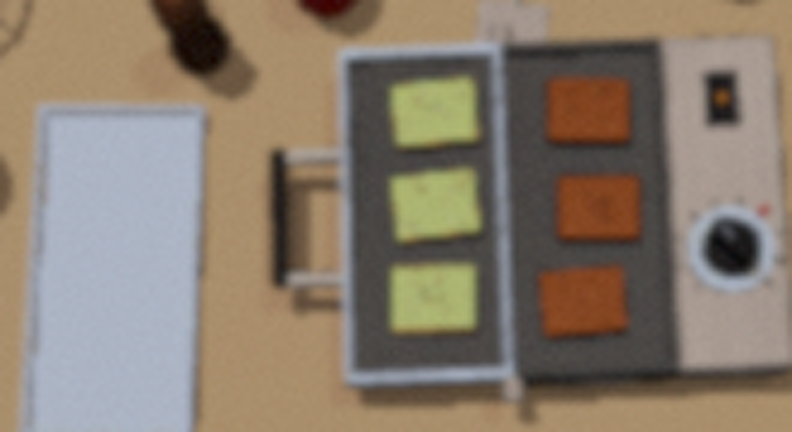

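The crop confirms the choice: pale half-done patties on the flap, brown ones on the plate, dial pointer roughly at the up-left, red tick at (764,211). Next I compute the grill frame from the clicked corners.

Run:
```python
from h import *
P=dict(f1=(340,48,.073),f2=(348,383,.073),rim1=(497,46,.073),rim2=(509,378,.073),b1=(775,38,.073),b2=(790,370,.073),h1=(278,150,.061),h2=(281,285,.061),dial=(731,246,.117),red=(764,211,.073),pl1=(40,106,.014),pl2=(206,106,.014),pll=(25,431,.014),plr=(194,431,.014))
for k,(u,v,z) in P.items(): print(k,np.round(ray("top",150+u/4.8-.4,150+v/4.8-.4,z)*1000)[:2])
im=cv2.imread("pics/top0.png");m=cv2.inRange(im,(120,100,90),(255,235,225))
im2=cv2.imread("pics/scene0.png")
a=cv2.resize(im[188:215,285:325],(400,270),interpolation=2);b=cv2.resize(im2[210:250,180:230],(400,320),interpolation=2)
cv2.imwrite("pics/dial.png",np.vstack([a,b]))
# platter by colour
for n,f in(("top",im),("scene",im2)):
    for b in blobs(n,f[:,:,::-1],(100,10,120),(125,80,255),.014,800): print(n,b)
for n,z in(("scene",.021),("top",.021)):
    for b in blobs(n,cv2.imread(f"pics/{n}0.png")[:,:,::-1],*PALE,z):
        if b[3][1]<-200: print(n,b)
```

```text
f1 [699. 154.]
f2 [402. 153.]
rim1 [695.  16.]
rim2 [401.  17.]
b1 [ 693. -229.]
b2 [ 399. -222.]
h1 [612. 211.]
h2 [491. 210.]
dial [ 499. -174.]
red [ 538. -209.]
pl1 [673. 431.]
pl2 [667. 281.]
pll [379. 441.]
plr [373. 294.]
top (2202, 174, 207, [515.4, 362.8], [147.0, 291.0], 87.7)
scene (416, 189, 302, [608.3, -362.7], [58.0, 73.0], 4.8)
scene (395, 165, 285, [517.4, -372.3], [58.0, 73.0], 10.4)
scene (368, 141, 267, [417.1, -379.2], [59.0, 73.0], 4.0)
top (210, 350, 222, [421.4, -380.2], [58.0, 73.0], 3.5)
top (205, 346, 198, [521.9, -373.0], [59.0, 74.0], 9.3)
top (199, 342, 178, [612.2, -363.2], [59.0, 74.0], 4.2)
```

View pics/dial.png

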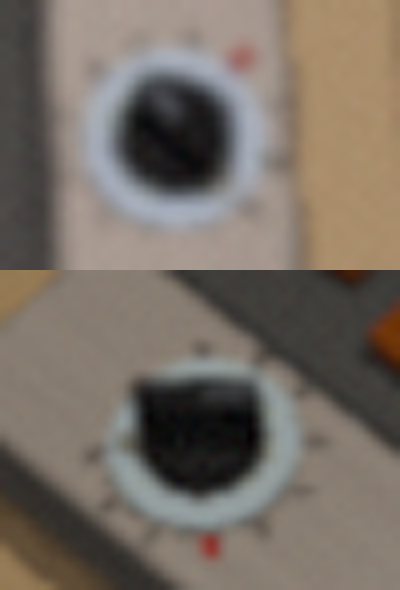

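Request:
{"api": "step_arm", "payload": {
  "series": [
    [0,0,0,0,0,6.7,0.6],
    [0,0,0,0,0,6.7,0.6],
    [0,0,0,0,0,6.7,0.6],
    [0,0,0,0,0,6.7,0.6],
    [0,0,0,0,0,6.7,0.6],
    [0,0,0,0,0,6.7,0.6],
    [0,0,0,0,0,6.7,0.6],
    [0,0,0,0,0,6.7,0.6]
  ],
  "force": 40
}}

```text
time_s: 0.77
ee_pos: [0.2164, 0.5052, 0.2307]
orientation: [[-0.223, 0.975, -0.0], [0.975, 0.223, -0.001], [-0.001, -0.001, -1.0]]
ft_force: [-0.4, -0.8, 0.5]
finger_gap: 0.0684
gripper_force: 0.0
```

Request:
{"api": "step_arm", "payload": {
  "series": [
    [0,0,0,0,0,6.7,0.6],
    [0,0,0,0,0,6.5,0.6],
    [-0.024,0.017,0,0,0,0,0.6],
    [-0.024,0.017,0,0,0,0,0.6],
    [-0.024,0.017,0,0,0,0,0.6],
    [-0.024,0.017,0,0,0,0,0.6],
    [-0.024,0.017,0,0,0,0,0.6],
    [-0.024,0.017,0,0,0,0,0.6]
  ]
}}

```text
time_s: 1.43
ee_pos: [0.319, 0.3601, 0.2309]
orientation: [[-0.0, 1.0, -0.001], [1.0, 0.0, -0.001], [-0.001, -0.001, -1.0]]
ft_force: [-0.1, -0.2, -0.2]
finger_gap: 0.0684
gripper_force: 0.0
```

Request:
{"api": "step_arm", "payload": {
  "series": [
    [-0.024,0.017,0.005,0,0,0,0.6],
    [-0.024,0.017,0.005,0,0,0,0.6],
    [-0.024,0.017,0.005,0,0,0,0.6],
    [-0.024,0.017,0.005,0,0,0,0.6],
    [-0.024,0.017,0.005,0,0,0,0.6],
    [-0.024,0.017,0.005,0,0,0,0.6],
    [-0.024,0.017,0.005,0,0,0,0.6],
    [-0.024,0.017,0.005,0,0,0,0.6]
  ]
}}

```text
time_s: 2.1
ee_pos: [0.4548, 0.1683, 0.1907]
orientation: [[-0.0, 1.0, -0.001], [1.0, 0.0, -0.0], [-0.0, -0.001, -1.0]]
ft_force: [0.0, 0.4, 0.5]
finger_gap: 0.068
gripper_force: 0.0
```

Request:
{"api": "step_arm", "payload": {
  "series": [
    [-0.024,0.018,0.005,0,0,0,0.6],
    [-0.024,0.018,0.005,0,0,0,0.6],
    [-0.024,0.018,0.005,0,0,0,0.6],
    [-0.024,0.018,0.005,0,0,0,0.6],
    [-0.024,0.018,0.005,0,0,0,0.6],
    [-0.024,0.018,0.005,0,0,0,0.6],
    [-0.024,0.018,0,0,0,0,0.6],
    [-0.024,0.018,0,0,0,0,0.6]
  ]
}}

```text
time_s: 2.77
ee_pos: [0.5986, -0.0233, 0.1601]
orientation: [[-0.0, 1.0, -0.002], [1.0, 0.0, 0.0], [0.0, -0.002, -1.0]]
ft_force: [0.9, 0.1, 0.5]
finger_gap: 0.0683
gripper_force: 0.0
```

```bash
cat >> h.py <<'E'
def st():
    s=get_state();print("t",round(s["time_s"],2),"p",np.round(np.array(s["ee_pos"])*1000,1),"R",np.round(np.array(s["orientation"]),3).tolist(),"gap",round(s["finger_gap"]*1000,1),"q",np.round(s["joint_pos"]).tolist(),"F",np.round(s["ft_force"],1),s["gripper_force"])
E
python3 -c "from h import *;st()"
```

```text
t 2.77 p [598.6 -23.3 160.1] R [[-0.0, 1.0, -0.002], [1.0, 0.0, 0.0], [0.0, -0.002, -1.0]] gap 68.3 q [-21.0, 28.0, 31.0, 86.0, -15.0, 70.0, 13.0] F [0.9 0.1 0.5] 0.0
```

Request:
{"api": "step_arm", "payload": {
  "series": [
    [-0.0195,0.017,0,0,0,0,0.6],
    [-0.0195,0.017,0,0,0,0,0.6],
    [0,0,0.025,0,0,0,0.6],
    [0,0,0.025,0,0,0,0.6],
    [0,0,0.025,0,0,0,0.6],
    [0,0,0.015,0,0,0,0.6],
    [0,0,0.009,0,0,0,0.6],
    [0,0,0.003,0,0,0,0.6]
  ]
}}

```text
time_s: 3.43
ee_pos: [0.631, -0.0609, 0.0569]
orientation: [[-0.0, 1.0, -0.004], [1.0, 0.0, 0.0], [0.0, -0.004, -1.0]]
ft_force: [-0.6, -0.1, 0.8]
finger_gap: 0.0685
gripper_force: 0.0
```

Request:
{"api": "step_arm", "payload": {
  "series": [
    [0,0,0,0,0,0,-1],
    [0,0,0,0,0,0,-1],
    [0,0,0,0,0,0,-1],
    [0,0,0,0,0,0,-1],
    [0,0,0,0,0,0,-1],
    [0,0,0,0,0,0,-1],
    [0,0,-0.01,0,0,0,-1],
    [0,0,-0.02,0,0,0,-1]
  ]
}}

```text
time_s: 4.1
ee_pos: [0.6304, -0.0607, 0.0874]
orientation: [[-0.0, 1.0, -0.006], [1.0, 0.0, 0.001], [0.001, -0.006, -1.0]]
ft_force: [1.1, 0.5, -0.7]
finger_gap: 0.0551
gripper_force: 42.5
```

Request:
{"api": "step_arm", "payload": {
  "series": [
    [0,0,-0.02,0,0,0,-1],
    [0,0,-0.02,0,0,0,-1],
    [0,0,-0.02,0,0,0,-1],
    [0,0,0,0,0,0,-1],
    [0,0,0,0,0,0,-1],
    [0,0,0,0,0,0,-1],
    [0,0,0,0,0,0,-1],
    [0,0,0,0,0,0,-1]
  ]
}}

```text
time_s: 4.77
ee_pos: [0.6317, -0.0611, 0.1478]
orientation: [[-0.0, 1.0, -0.003], [1.0, 0.0, 0.0], [0.0, -0.003, -1.0]]
ft_force: [0.8, -0.3, -0.7]
finger_gap: 0.0556
gripper_force: 42.6
```

Run:
```python
from h import *
st()
a=camera("scene")[150:250,200:333,::-1];cv2.imwrite("pics/g1.png",cv2.resize(a,None,fx=5,fy=5,interpolation=2))
```

```text
t 4.77 p [631.7 -61.1 147.8] R [[-0.0, 1.0, -0.003], [1.0, 0.0, 0.0], [0.0, -0.003, -1.0]] gap 55.6 q [-15.0, 33.0, 31.0, 80.0, -17.0, 72.0, 17.0] F [ 0.8 -0.3 -0.7] 42.5815610708014
```

View pics/g1.png

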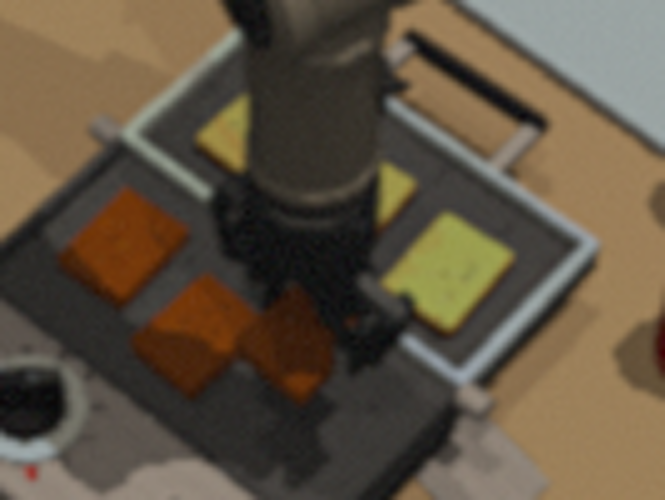

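The crop shows the brown patty held in the gripper, around (290,345).

Request:
{"api": "step_arm", "payload": {
  "series": [
    [0.026,-0.002,0,0,0,0,-1],
    [0.0265,-0.002,0,0,0,0,-1],
    [0.0265,-0.002,0,0,0,0,-1],
    [0.0265,-0.002,0,0,0,0,-1],
    [0.0265,-0.002,0,0,0,0,-1],
    [0.0265,-0.002,0,0,0,0,-1],
    [0.0265,-0.002,0,0,0,0,-1],
    [0.0265,-0.002,0,0,0,0,-1]
  ]
}}

```text
time_s: 5.48
ee_pos: [0.616, 0.1514, 0.1485]
orientation: [[-0.0, 1.0, -0.001], [1.0, 0.0, -0.0], [-0.0, -0.001, -1.0]]
ft_force: [-0.2, -0.1, -0.9]
finger_gap: 0.0552
gripper_force: 42.6
```

Request:
{"api": "step_arm", "payload": {
  "series": [
    [0.026,-0.002,0,0,0,0,-1],
    [0.0265,-0.002,0,0,0,0,-1],
    [0.0265,-0.002,0,0,0,0,-1],
    [0.0265,-0.002,0,0,0,0,-1],
    [0.0265,-0.002,0,0,0,0,-1],
    [0.0265,-0.002,0,0,0,0,-1],
    [0.0265,-0.002,0,0,0,0,-1],
    [0.0265,-0.002,0,0,0,0,-1]
  ]
}}

```text
time_s: 6.15
ee_pos: [0.6, 0.3628, 0.1484]
orientation: [[-0.0, 1.0, -0.001], [1.0, 0.0, -0.001], [-0.001, -0.001, -1.0]]
ft_force: [0.1, 0.0, -1.3]
finger_gap: 0.0551
gripper_force: 42.6
```

Request:
{"api": "step_arm", "payload": {
  "series": [
    [0,0,0.02,0,0,0,-1],
    [0,0,0.02,0,0,0,-1],
    [0,0,0.02,0,0,0,-1],
    [0,0,0.02,0,0,0,-1],
    [0,0,0.02,0,0,0,-1],
    [0,0,0.02,0,0,0,-1],
    [0,0,0.015,0,0,0,-1],
    [0,0,0.007,0,0,0,-1]
  ]
}}

```text
time_s: 6.82
ee_pos: [0.5982, 0.3604, 0.0049]
orientation: [[0.0, 1.0, -0.006], [1.0, -0.0, -0.003], [-0.003, -0.006, -1.0]]
ft_force: [-8.8, -4.2, 27.1]
finger_gap: 0.0551
gripper_force: 44.0
```

Request:
{"api": "step_arm", "payload": {
  "series": [
    [0,0,0,0,0,0,-1],
    [0,0,0,0,0,0,0.6],
    [0,0,0,0,0,0,0.6],
    [0,0,0,0,0,0,0.6],
    [0,0,0,0,0,0,0.6],
    [0,0,0,0,0,0,0.6],
    [0,0,-0.01,0,0,0,0.6],
    [0,0,-0.03,0,0,0,0.6]
  ]
}}

```text
time_s: 7.48
ee_pos: [0.5966, 0.3599, 0.0427]
orientation: [[0.0, 1.0, -0.01], [1.0, -0.0, -0.005], [-0.005, -0.01, -1.0]]
ft_force: [-0.0, 0.4, -0.4]
finger_gap: 0.0684
gripper_force: 0.0
```

Request:
{"api": "step_arm", "payload": {
  "series": [
    [0,0,-0.03,0,0,0,0.6],
    [0,0,-0.03,0,0,0,0.6],
    [0,0,-0.03,0,0,0,0.6],
    [0,0,-0.01,0,0,0,0.6],
    [-0.03,-0.004,0,0,0,0,0.6],
    [-0.03,-0.004,0,0,0,0,0.6],
    [-0.03,-0.004,0,0,0,0,0.6],
    [-0.03,-0.004,0,0,0,0,0.6]
  ]
}}

```text
time_s: 8.15
ee_pos: [0.5842, 0.2403, 0.1476]
orientation: [[-0.001, 1.0, 0.0], [1.0, 0.001, -0.0], [-0.0, 0.0, -1.0]]
ft_force: [-0.0, -0.9, 0.0]
finger_gap: 0.0686
gripper_force: 0.0
```

Run:
```python
from h import *
st()
im=camera("scene")
for b in blobs("scene",im,*BROWN,.075): print(b)
for b in blobs("scene",im,*BROWN,.022): print("platter h",b[3])
```

```text
t 8.15 p [584.2 240.3 147.6] R [[-0.001, 1.0, 0.0], [1.0, 0.001, -0.0], [-0.0, 0.0, -1.0]] gap 68.6 q [-42.0, 32.0, 29.0, 81.0, -16.0, 71.0, -12.0] F [-0.  -0.9  0. ] 0.0
(203, 239, 216, [546.8, -67.4], [73.0, 58.0], 88.0)
(308, 224, 199, [466.1, -50.8], [58.0, 73.0], 2.5)
(198, 331, 156, [623.2, 319.9], [66.0, 52.0], 89.2)
(329, 413, 142, [804.7, 557.1], [174.0, 151.0], 27.3)
platter h [524.4, -45.1]
platter h [440.5, -27.8]
platter h [603.8, 357.6]
platter h [792.5, 604.2]
```

Request:
{"api": "step_arm", "payload": {
  "series": [
    [-0.0306,-0.0038,0,0,0,0,0.6],
    [-0.0306,-0.0038,0,0,0,0,0.6],
    [-0.0306,-0.0038,0,0,0,0,0.6],
    [-0.0306,-0.0038,0,0,0,0,0.6],
    [-0.0306,-0.0038,0,0,0,0,0.6],
    [-0.0306,-0.0038,0,0,0,0,0.6],
    [-0.0306,-0.0038,0,0,0,0,0.6],
    [-0.0306,-0.0038,0,0,0,0,0.6]
  ]
}}

```text
time_s: 8.87
ee_pos: [0.5539, -0.0045, 0.1477]
orientation: [[-0.0, 1.0, 0.0], [1.0, 0.0, 0.0], [0.0, 0.0, -1.0]]
ft_force: [0.6, -0.6, -0.3]
finger_gap: 0.0683
gripper_force: 0.0
```

Request:
{"api": "step_arm", "payload": {
  "series": [
    [-0.0306,-0.0038,0,0,0,0,0.6],
    [-0.0306,-0.0038,0,0,0,0,0.6],
    [0,0,0.02,0,0,0,0.6],
    [0,0,0.02,0,0,0,0.6],
    [0,0,0.02,0,0,0,0.6],
    [0,0,0.015,0,0,0,0.6],
    [0,0,0.01,0,0,0,0.6],
    [0,0,0.004,0,0,0,0.6]
  ]
}}

```text
time_s: 9.53
ee_pos: [0.5456, -0.064, 0.0568]
orientation: [[-0.0, 1.0, -0.003], [1.0, 0.0, 0.0], [0.0, -0.003, -1.0]]
ft_force: [0.3, -0.1, -0.1]
finger_gap: 0.0681
gripper_force: 0.0
```

Request:
{"api": "step_arm", "payload": {
  "series": [
    [0,0,0,0,0,0,-1],
    [0,0,0,0,0,0,-1],
    [0,0,0,0,0,0,-1],
    [0,0,0,0,0,0,-1],
    [0,0,0,0,0,0,-1],
    [0,0,0,0,0,0,-1],
    [0,0,-0.01,0,0,0,-1],
    [0,0,-0.02,0,0,0,-1]
  ]
}}

```text
time_s: 10.2
ee_pos: [0.5444, -0.0638, 0.0869]
orientation: [[-0.0, 1.0, -0.006], [1.0, 0.0, 0.0], [0.0, -0.006, -1.0]]
ft_force: [0.0, -0.6, -0.9]
finger_gap: 0.0551
gripper_force: 42.4
```

Request:
{"api": "step_arm", "payload": {
  "series": [
    [0,0,-0.02,0,0,0,-1],
    [0,0,-0.02,0,0,0,-1],
    [0,0,-0.02,0,0,0,-1],
    [0.024,-0.0015,0,0,0,0,-1],
    [0.024,-0.0015,0,0,0,0,-1],
    [0.024,-0.0015,0,0,0,0,-1],
    [0.024,-0.0015,0,0,0,0,-1],
    [0.024,-0.0015,0,0,0,0,-1]
  ]
}}

```text
time_s: 10.87
ee_pos: [0.5392, 0.0566, 0.1493]
orientation: [[0.0, 1.0, 0.001], [1.0, -0.0, 0.0], [0.0, 0.001, -1.0]]
ft_force: [0.4, 0.5, -0.9]
finger_gap: 0.0553
gripper_force: 42.5
```

Request:
{"api": "step_arm", "payload": {
  "series": [
    [0.028,-0.0015,0,0,0,0,-1],
    [0.028,-0.0015,0,0,0,0,-1],
    [0.028,-0.0015,0,0,0,0,-1],
    [0.028,-0.0015,0,0,0,0,-1],
    [0.028,-0.0015,0,0,0,0,-1],
    [0.028,-0.0015,0,0,0,0,-1],
    [0.028,-0.0015,0,0,0,0,-1],
    [0.028,-0.0015,0,0,0,0,-1]
  ]
}}

```text
time_s: 11.53
ee_pos: [0.527, 0.281, 0.1493]
orientation: [[-0.0, 1.0, 0.001], [1.0, 0.0, 0.0], [0.0, 0.001, -1.0]]
ft_force: [0.8, 0.3, -1.0]
finger_gap: 0.0553
gripper_force: 42.5
```

Request:
{"api": "step_arm", "payload": {
  "series": [
    [0.028,-0.0015,0,0,0,0,-1],
    [0.028,-0.0015,0,0,0,0,-1],
    [0.028,-0.0015,0,0,0,0,-1],
    [0,0,0,0,0,0,-1],
    [0,0,0.02,0,0,0,-1],
    [0,0,0.02,0,0,0,-1],
    [0,0,0.02,0,0,0,-1],
    [0,0,0.02,0,0,0,-1]
  ]
}}

```text
time_s: 12.2
ee_pos: [0.5229, 0.3636, 0.0684]
orientation: [[-0.0, 1.0, 0.001], [1.0, 0.0, 0.0], [0.0, 0.001, -1.0]]
ft_force: [-0.1, -0.8, 0.2]
finger_gap: 0.0553
gripper_force: 42.5
```

Run:
```python
from h import *
st()
im=camera("scene")
for b in blobs("scene",im,*BROWN,.075): print(b)
```

```text
t 12.2 p [522.9 363.6  68.4] R [[-0.0, 1.0, 0.001], [1.0, 0.0, 0.0], [0.0, 0.001, -1.0]] gap 55.3 q [-52.0, 37.0, 25.0, 85.0, -17.0, 62.0, -24.0] F [-0.1 -0.8  0.2] 42.51258909702301
(307, 224, 199, [466.2, -50.9], [58.0, 72.0], 2.5)
(195, 331, 156, [623.5, 320.1], [65.0, 49.0], 89.4)
(498, 411, 141, [797.3, 554.4], [174.0, 152.0], 28.2)
```

Request:
{"api": "step_arm", "payload": {
  "series": [
    [0,-0.002,0.02,0,0,0,-1],
    [0,-0.002,0.02,0,0,0,-1],
    [0,0,0.012,0,0,0,-1],
    [0,0,0.006,0,0,0,-1],
    [0,0,0,0,0,0,-1],
    [0,0,0,0,0,0,0.6],
    [0,0,0,0,0,0,0.6],
    [0,0,0,0,0,0,0.6]
  ]
}}

```text
time_s: 12.92
ee_pos: [0.5199, 0.3643, 0.012]
orientation: [[-0.0, 1.0, 0.003], [1.0, 0.0, 0.002], [0.002, 0.003, -1.0]]
ft_force: [0.4, -0.5, -0.5]
finger_gap: 0.0682
gripper_force: 0.0
```

Request:
{"api": "step_arm", "payload": {
  "series": [
    [0,0,0,0,0,0,0.6],
    [0,0,0,0,0,0,0.6],
    [0,0,-0.02,0,0,0,0.6],
    [0,0,-0.03,0,0,0,0.6],
    [0,0,-0.03,0,0,0,0.6],
    [0,0,-0.03,0,0,0,0.6],
    [0,0,-0.028,0,0,0,0.6],
    [-0.02,-0.002,0,0,0,0,0.6]
  ]
}}

```text
time_s: 13.58
ee_pos: [0.5195, 0.3509, 0.1556]
orientation: [[-0.007, 1.0, 0.011], [1.0, 0.007, 0.012], [0.012, 0.011, -1.0]]
ft_force: [0.7, 0.3, -0.5]
finger_gap: 0.0684
gripper_force: 0.0
```

Request:
{"api": "step_arm", "payload": {
  "series": [
    [-0.03,-0.004,0,0,0,0,0.6],
    [-0.03,-0.004,0,0,0,0,0.6],
    [-0.03,-0.004,0,0,0,0,0.6],
    [-0.03,-0.004,0,0,0,0,0.6],
    [-0.03,-0.004,0,0,0,0,0.6],
    [-0.03,-0.004,0,0,0,0,0.6],
    [-0.03,-0.004,0,0,0,0,0.6],
    [-0.03,-0.004,0,0,0,0,0.6]
  ]
}}

```text
time_s: 14.25
ee_pos: [0.4844, 0.1022, 0.1488]
orientation: [[-0.0, 1.0, 0.001], [1.0, 0.0, 0.001], [0.001, 0.001, -1.0]]
ft_force: [0.2, 0.5, 0.1]
finger_gap: 0.0681
gripper_force: 0.0
```

Request:
{"api": "step_arm", "payload": {
  "series": [
    [-0.03,-0.004,0,0,0,0,0.6],
    [-0.03,-0.004,0,0,0,0,0.6],
    [-0.03,-0.004,0,0,0,0,0.6],
    [-0.03,-0.004,0,0,0,0,0.6],
    [-0.03,-0.004,0,0,0,0,0.6],
    [0,0,0,0,0,0,0.6],
    [0,0,0,0,0,0,0.6],
    [0,0,0,0,0,0,0.6]
  ]
}}

```text
time_s: 14.92
ee_pos: [0.4649, -0.0458, 0.1486]
orientation: [[-0.0, 1.0, 0.001], [1.0, 0.0, 0.001], [0.001, 0.001, -1.0]]
ft_force: [0.1, -0.0, 0.1]
finger_gap: 0.0687
gripper_force: 0.0
```

Run:
```python
from h import *
st()
im=camera("scene")
for b in blobs("scene",im,*BROWN,.022): print(b)
```

```text
t 14.92 p [464.9 -45.8 148.6] R [[-0.0, 1.0, 0.001], [1.0, 0.0, 0.001], [0.001, 0.001, -1.0]] gap 68.7 q [-27.0, 14.0, 37.0, 107.0, -9.0, 62.0, 13.0] F [ 0.1 -0.   0.1] 0.0
(260, 224, 198, [437.8, -25.2], [58.0, 75.0], 1.7)
(197, 331, 156, [603.9, 357.7], [69.0, 51.0], 89.4)
(190, 313, 144, [522.7, 358.3], [50.0, 71.0], 0.5)
(492, 411, 142, [786.0, 599.8], [181.0, 156.0], 26.5)
```

Request:
{"api": "step_arm", "payload": {
  "series": [
    [-0.004,0,0.02,0,0,0,0.6],
    [0,0,0.02,0,0,0,0.6],
    [0,0,0.02,0,0,0,0.6],
    [0,0,0.015,0,0,0,0.6],
    [0,0,0.01,0,0,0,0.6],
    [0,0,0.005,0,0,0,0.6],
    [0,0,0,0,0,0,-1],
    [0,0,0,0,0,0,-1]
  ]
}}

```text
time_s: 15.63
ee_pos: [0.4654, -0.0499, 0.0588]
orientation: [[-0.001, 1.0, 0.001], [1.0, 0.001, 0.0], [0.0, 0.001, -1.0]]
ft_force: [-0.4, -0.2, -0.3]
finger_gap: 0.0553
gripper_force: 41.9
```

Request:
{"api": "step_arm", "payload": {
  "series": [
    [0,0,0,0,0,0,-1],
    [0,0,0,0,0,0,-1],
    [0,0,0,0,0,0,-1],
    [0,0,-0.01,0,0,0,-1],
    [0,0,-0.02,0,0,0,-1],
    [0,0,-0.02,0,0,0,-1],
    [0,0,-0.02,0,0,0,-1],
    [0,0,-0.02,0,0,0,-1]
  ]
}}

```text
time_s: 16.3
ee_pos: [0.4647, -0.0507, 0.1501]
orientation: [[0.0, 1.0, 0.001], [1.0, -0.0, 0.0], [0.0, 0.001, -1.0]]
ft_force: [1.2, -0.3, -0.2]
finger_gap: 0.0549
gripper_force: 42.1
```

Request:
{"api": "step_arm", "payload": {
  "series": [
    [0.015,-0.002,0,0,0,0,-1],
    [0.025,-0.002,0,0,0,0,-1],
    [0.025,-0.002,0,0,0,0,-1],
    [0.025,-0.002,0,0,0,0,-1],
    [0.025,-0.002,0,0,0,0,-1],
    [0.025,-0.002,0,0,0,0,-1],
    [0.025,-0.002,0,0,0,0,-1],
    [0.025,-0.002,0,0,0,0,-1]
  ]
}}

```text
time_s: 16.97
ee_pos: [0.4486, 0.1407, 0.1493]
orientation: [[0.0, 1.0, 0.001], [1.0, -0.0, 0.001], [0.001, 0.001, -1.0]]
ft_force: [0.0, 0.3, -0.2]
finger_gap: 0.0556
gripper_force: 42.1
```

Request:
{"api": "step_arm", "payload": {
  "series": [
    [0.025,-0.002,0,0,0,0,-1],
    [0.025,-0.001,0,0,0,0,-1],
    [0.025,-0.001,0,0,0,0,-1],
    [0.025,-0.001,0,0,0,0,-1],
    [0.025,-0.001,0,0,0,0,-1],
    [0.025,-0.001,0,0,0,0,-1],
    [0.025,-0.001,0,0,0,0,-1],
    [0.025,-0.001,0,0,0,0,-1]
  ]
}}

```text
time_s: 17.63
ee_pos: [0.4396, 0.3408, 0.1493]
orientation: [[0.0, 1.0, 0.001], [1.0, -0.0, 0.0], [0.0, 0.001, -1.0]]
ft_force: [0.4, 0.3, -0.8]
finger_gap: 0.0553
gripper_force: 42.1
```

Request:
{"api": "step_arm", "payload": {
  "series": [
    [0.023,0,0,0,0,0,-1],
    [0,0,0.02,0,0,0,-1],
    [0,0,0.02,0,0,0,-1],
    [0,0,0.02,0,0,0,-1],
    [0,0,0.02,0,0,0,-1],
    [0,0,0.02,0,0,0,-1],
    [0,0,0.02,0,0,0,-1],
    [0,0,0.012,0,0,0,-1]
  ]
}}

```text
time_s: 18.3
ee_pos: [0.4387, 0.362, 0.015]
orientation: [[-0.0, 1.0, -0.002], [1.0, 0.0, -0.002], [-0.002, -0.002, -1.0]]
ft_force: [-0.2, -1.2, -1.6]
finger_gap: 0.0555
gripper_force: 42.1
```

Run:
```python
from h import *
st()
```

```text
t 18.3 p [438.7 362.   15. ] R [[-0.0, 1.0, -0.002], [1.0, 0.0, -0.002], [-0.002, -0.002, -1.0]] gap 55.5 q [-57.0, 33.0, 21.0, 99.0, -15.0, 51.0, -29.0] F [-0.2 -1.2 -1.6] 42.09584158816142
```

Request:
{"api": "step_arm", "payload": {
  "series": [
    [0,0,0.004,0,0,0,-1],
    [0,0,0,0,0,0,-1],
    [0,0,0,0,0,0,0.6],
    [0,0,0,0,0,0,0.6],
    [0,0,0,0,0,0,0.6],
    [0,0,0,0,0,0,0.6],
    [0,0,0,0,0,0,0.6],
    [0,0,-0.02,0,0,0,0.6]
  ]
}}

```text
time_s: 18.97
ee_pos: [0.4369, 0.3607, 0.0294]
orientation: [[-0.0, 1.0, -0.006], [1.0, 0.0, -0.005], [-0.005, -0.006, -1.0]]
ft_force: [-0.5, -0.3, -0.6]
finger_gap: 0.0684
gripper_force: 0.0
```

Request:
{"api": "step_arm", "payload": {
  "series": [
    [0,0,-0.03,0,0,0,0.6],
    [0,0,-0.03,0,0,0,0.6],
    [0,0,-0.03,0,0,0,0.6],
    [0,0,-0.03,0,0,0,0.6],
    [-0.022,0.016,0,0,0,0,0.2],
    [-0.022,0.016,0,0,0,0,0.2],
    [-0.022,0.016,0,0,0,0,0.2],
    [-0.022,0.016,0,0,0,0,0.2]
  ]
}}

```text
time_s: 19.63
ee_pos: [0.5043, 0.2738, 0.153]
orientation: [[-0.001, 1.0, 0.001], [1.0, 0.001, 0.001], [0.001, 0.001, -1.0]]
ft_force: [0.2, 0.3, -0.0]
finger_gap: 0.0507
gripper_force: 0.0
```

Request:
{"api": "step_arm", "payload": {
  "series": [
    [-0.022,0.016,0,0,0,0,-0.05],
    [-0.022,0.016,0,0,0,0,-0.05],
    [-0.02,0.016,0,0,0,0,-0.05],
    [0,0,0,0,0,7,-0.05],
    [0,0,0,0,0,7,-0.05],
    [0,0,0,0,0,7,-0.05],
    [0,0,0,0,0,7,-0.05],
    [0,0,0,0,0,7,-0.05]
  ]
}}

```text
time_s: 20.3
ee_pos: [0.5517, 0.2106, 0.1525]
orientation: [[0.579, 0.816, 0.0], [0.816, -0.579, 0.0], [0.0, -0.0, -1.0]]
ft_force: [0.4, -0.1, 0.1]
finger_gap: 0.0405
gripper_force: 0.0
```

Request:
{"api": "step_arm", "payload": {
  "series": [
    [0,0,0,0,0,7,-0.05],
    [0,0,0,0,0,7,-0.05],
    [0,0,0,0,0,7,-0.05],
    [0,0,0,0,0,7,-0.05],
    [0,0,0,0,0,7,-0.05],
    [0,0,0,0,0,7,-0.05],
    [0,0,0,0,0,7,-0.05],
    [0,0,0,0,0,6,-0.05]
  ]
}}

```text
time_s: 20.97
ee_pos: [0.5516, 0.2108, 0.1525]
orientation: [[1.0, -0.005, 0.0], [-0.005, -1.0, 0.0], [0.0, -0.0, -1.0]]
ft_force: [-0.3, -0.5, -0.5]
finger_gap: 0.0405
gripper_force: 0.0
```

Run:
```python
from h import *
st()
im=camera("scene")
for b in blobs("scene",im,*BROWN,.022): print(b)
for b in blobs("scene",im,*PALE,.075): print(b)
cv2.imwrite("pics/h.png",cv2.resize(im[100:200,220:353,::-1],None,fx=5,fy=5,interpolation=2))
```

```text
t 20.97 p [551.6 210.8 152.5] R [[1.0, -0.005, 0.0], [-0.005, -1.0, 0.0], [0.0, -0.0, -1.0]] gap 40.5 q [-54.0, 31.0, 48.0, 88.0, -24.0, 71.0, -93.0] F [-0.3 -0.5 -0.5] 0.0
(180, 331, 155, [603.8, 359.9], [68.0, 51.0], 89.4)
(187, 313, 144, [522.7, 359.0], [69.0, 53.0], 89.2)
(485, 411, 141, [783.9, 600.5], [181.0, 155.0], 26.1)
(420, 189, 302, [628.1, -373.3], [56.0, 70.0], 4.8)
(393, 165, 285, [540.5, -382.4], [56.0, 71.0], 11.9)
(372, 141, 267, [444.3, -389.2], [54.0, 70.0], 3.1)
(308, 289, 204, [636.9, 73.0], [57.0, 73.0], 3.2)
(289, 270, 189, [554.1, 74.8], [57.0, 72.0], 4.3)
(162, 249, 178, [472.1, 65.2], [46.0, 57.0], 88.9)
```

View pics/h.png

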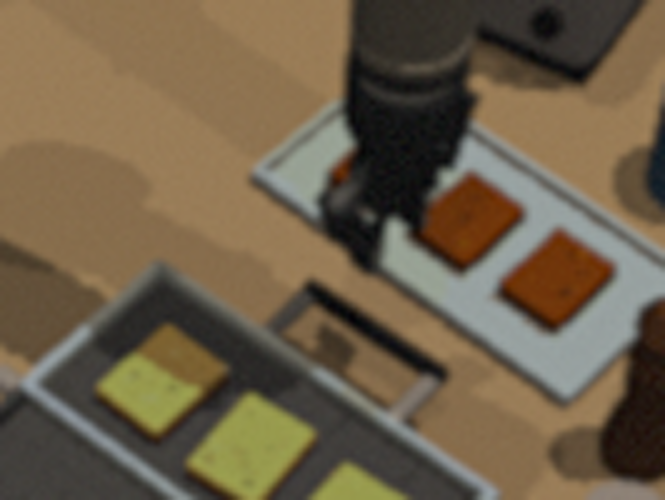

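The three finished patties lie flat on the platter. The handle bar runs from (312,290) to (440,375) in the crop, and I check its midpoint by ray.

Run:
```python
from h import *
for u,v in((312,288),(440,374),(376,331)): print(ray("scene",220+u/5-.4,100+v/5-.4,.065))
```

```text
[0.49548584 0.21014942 0.065     ]
[0.60724393 0.21014748 0.065     ]
[0.55203248 0.21014844 0.065     ]
```

Request:
{"api": "step_arm", "payload": {
  "series": [
    [0,0,0.02,0,0,0,-0.05],
    [0,0,0.02,0,0,0,-0.05],
    [0,0,0.02,0,0,0,-0.05],
    [0,0,0.02,0,0,0,-0.05],
    [0,0,0.02,0,0,0,-0.05],
    [0,0,0.009,0,0,0,-0.05],
    [0,0,0,0,0,0,-0.05],
    [0,0,0,0,0,0,-0.05]
  ]
}}

```text
time_s: 21.68
ee_pos: [0.5518, 0.2106, 0.0436]
orientation: [[1.0, 0.001, 0.0], [0.001, -1.0, -0.0], [0.0, 0.0, -1.0]]
ft_force: [0.4, 0.1, 0.2]
finger_gap: 0.0406
gripper_force: 0.0
```

Request:
{"api": "step_arm", "payload": {
  "series": [
    [0,0,0,0,0,0,-1],
    [0,0,0,0,0,0,-1],
    [0,0,0,0,0,0,-1],
    [0,0,0,0,0,0,-1],
    [0,0,0,0,0,0,-1],
    [0,0,0,0,0,0,-1],
    [0,0,0,0,0,0,-1],
    [0,0,0,0,0,0,-1]
  ],
  "force": 50
}}

```text
time_s: 22.35
ee_pos: [0.553, 0.2087, 0.0451]
orientation: [[1.0, -0.001, 0.003], [-0.001, -1.0, -0.001], [0.003, 0.001, -1.0]]
ft_force: [-1.2, -4.0, 5.6]
finger_gap: 0.0142
gripper_force: 49.0
```

Run:
```python
from h import *
st()
p=np.array(get_state()["ee_pos"])[1:]
H=np.array([.0135,.073]);r=np.hypot(.197,.012);a0=np.arctan2(-.012,.197)
prev=None;L=[]
for th in np.arange(0,2.51,2.5/40):
    q=H+r*np.array([np.cos(a0+th),np.sin(a0+th)])
    if prev is not None: L.append([round(-(q-prev)[0],4),round(-(q-prev)[1],4)])
    prev=q
print(len(L),L)
```

```text
t 22.35 p [553.  208.7  45.1] R [[1.0, -0.001, 0.003], [-0.001, -1.0, -0.001], [0.003, 0.001, -1.0]] gap 14.2 q [-52.0, 38.0, 44.0, 95.0, -29.0, 59.0, -89.0] F [-1.2 -4.   5.6] 48.97354245185852
40 [[np.float64(-0.0004), np.float64(-0.0123)], [np.float64(0.0004), np.float64(-0.0123)], [np.float64(0.0012), np.float64(-0.0123)], [np.float64(0.0019), np.float64(-0.0122)], [np.float64(0.0027), np.float64(-0.012)], [np.float64(0.0034), np.float64(-0.0118)], [np.float64(0.0042), np.float64(-0.0116)], [np.float64(0.0049), np.float64(-0.0113)], [np.float64(0.0056), np.float64(-0.011)], [np.float64(0.0063), np.float64(-0.0106)], [np.float64(0.0069), np.float64(-0.0102)], [np.float64(0.0075), np.float64(-0.0098)], [np.float64(0.0081), np.float64(-0.0093)], [np.float64(0.0087), np.float64(-0.0087)], [np.float64(0.0092), np.float64(-0.0082)], [np.float64(0.0097), np.float64(-0.0076)], [np.float64(0.0102), np.float64(-0.007)], [np.float64(0.0106), np.float64(-0.0063)], [np.float64(0.011), np.float64(-0.0056)], [np.float64(0.0113), np.float64(-0.0049)], [np.float64(0.0116), np.float64(-0.0042)], [np.float64(0.0118), np.float64(-0.0035)], [np.float64(0.012), np.float64(-0.0028)], [np.float64(0.0122), np.float64(-0.002)], [np.float64(0.0123), np.float64(-0.0012)], [np.float64(0.0123), np.float64(-0.0005)], [np.float64(0.0123), np.float64(0.0003)], [np.float64(0.0123), np.float64(0.0011)], [np.float64(0.0122), np.float64(0.0018)], [np.float64(0.0121), np.float64(0.0026)], [np.float64(0.0119), np.float64(0.0033)], [np.float64(0.0116), np.float64(0.0041)], [np.float64(0.0114), np.float64(0.0048)], [np.float64(0.011), np.float64(0.0055)], [np.float64(0.0107), np.float64(0.0062)], [np.float64(0.0103), np.float64(0.0068)], [np.float64(0.0098), np.float64(0.0075)], [np.float64(0.0093), np.float64(0.0081)], [np.float64(0.0088), np.float64(0.0086)], [np.float64(0.0083), np.float64(0.0092)]]
```

Request:
{"api": "step_arm", "payload": {
  "series": [
    [0,0,-0.006,0,0,0,-1],
    [0,0,-0.0063,0,0,0,-1],
    [0,0.0004,-0.0123,0,0,0,-1],
    [0,0.0012,-0.0123,0,0,0,-1],
    [0,0.0019,-0.0122,0,0,0,-1],
    [0,0.0027,-0.012,0,0,0,-1],
    [0,0.0034,-0.0118,0,0,0,-1],
    [0,0.0042,-0.0116,0,0,0,-1]
  ]
}}

```text
time_s: 23.02
ee_pos: [0.5528, 0.1973, 0.1272]
orientation: [[1.0, -0.0, 0.003], [-0.0, -1.0, 0.0], [0.003, -0.0, -1.0]]
ft_force: [5.8, -0.4, -9.5]
finger_gap: 0.0139
gripper_force: 48.9
```

Request:
{"api": "step_arm", "payload": {
  "series": [
    [0,0.0049,-0.0113,0,0,0,-1],
    [0,0.0056,-0.011,0,0,0,-1],
    [0,0.0063,-0.0106,0,0,0,-1],
    [0,0.0069,-0.0102,0,0,0,-1],
    [0,0.0075,-0.0098,0,0,0,-1],
    [0,0.0081,-0.0093,0,0,0,-1],
    [0,0.0087,-0.0087,0,0,0,-1],
    [0,0.0092,-0.0082,0,0,0,-1]
  ]
}}

```text
time_s: 23.68
ee_pos: [0.5528, 0.147, 0.2073]
orientation: [[1.0, 0.006, 0.004], [0.006, -1.0, 0.011], [0.004, -0.011, -1.0]]
ft_force: [4.0, 9.4, -2.8]
finger_gap: 0.014
gripper_force: 49.1
```

Run:
```python
from h import *
st()
```

```text
t 23.68 p [552.8 147.  207.3] R [[1.0, 0.006, 0.004], [0.006, -1.0, 0.011], [0.004, -0.011, -1.0]] gap 14.0 q [-51.0, 27.0, 50.0, 87.0, -21.0, 76.0, -88.0] F [ 4.   9.4 -2.8] 49.096861481666565
```

Request:
{"api": "step_arm", "payload": {
  "series": [
    [0,0.0097,-0.0076,0,0,0,-1],
    [0,0.0102,-0.007,0,0,0,-1],
    [0,0.0106,-0.0063,0,0,0,-1],
    [0,0.011,-0.0056,0,0,0,-1],
    [0,0.0113,-0.0049,0,0,0,-1],
    [0,0.0116,-0.0042,0,0,0,-1],
    [0,0.0118,-0.0035,0,0,0,-1],
    [0,0.012,-0.0028,0,0,0,-1]
  ]
}}

```text
time_s: 24.35
ee_pos: [0.5529, 0.0658, 0.2546]
orientation: [[1.0, 0.014, 0.005], [0.014, -1.0, 0.024], [0.005, -0.024, -1.0]]
ft_force: [-5.8, 13.6, 20.8]
finger_gap: 0.0139
gripper_force: 53.5
```

Request:
{"api": "step_arm", "payload": {
  "series": [
    [0,0.0061,-0.001,0,0,0,-1],
    [0,0.0061,-0.001,0,0,0,-1],
    [0,0.0061,-0.0006,0,0,0,-1],
    [0,0.0062,-0.0006,0,0,0,-1],
    [0,0.0061,-0.0003,0,0,0,-1],
    [0,0.0062,-0.0002,0,0,0,-1],
    [0,0.0061,0.0001,0,0,0,-1],
    [0,0.0062,0.0002,0,0,0,-1]
  ]
}}

```text
time_s: 25.02
ee_pos: [0.5529, 0.0075, 0.2597]
orientation: [[1.0, 0.006, 0.007], [0.006, -1.0, 0.012], [0.007, -0.012, -1.0]]
ft_force: [-10.4, 5.5, 28.8]
finger_gap: 0.014
gripper_force: 56.6
```

Request:
{"api": "step_arm", "payload": {
  "series": [
    [0,0.0061,0.0005,0,0,0,-1],
    [0,0.0062,0.0006,0,0,0,-1],
    [0,0.0061,0.0009,0,0,0,-1],
    [0,0.0061,0.0009,0,0,0,-1],
    [0,0.006,0.0013,0,0,0,-1],
    [0,0.0061,0.0013,0,0,0,-1],
    [0,0.0059,0.0016,0,0,0,-1],
    [0,0.006,0.0017,0,0,0,-1]
  ]
}}

```text
time_s: 25.68
ee_pos: [0.5528, -0.0462, 0.2489]
orientation: [[1.0, 0.001, 0.006], [0.001, -1.0, 0.003], [0.006, -0.003, -1.0]]
ft_force: [-6.3, 0.2, 19.3]
finger_gap: 0.0137
gripper_force: 58.5
```

Request:
{"api": "step_arm", "payload": {
  "series": [
    [0,0.0058,0.002,0,0,0,-1],
    [0,0.0058,0.0021,0,0,0,-1],
    [0,0.0057,0.0024,0,0,0,-1],
    [0,0.0057,0.0024,0,0,0,-1],
    [0,0.0055,0.0027,0,0,0,-1],
    [0,0.0055,0.0028,0,0,0,-1],
    [0,0.0053,0.0031,0,0,0,-1],
    [0,0.0054,0.0031,0,0,0,-1]
  ]
}}

```text
time_s: 26.35
ee_pos: [0.5526, -0.0916, 0.2267]
orientation: [[1.0, -0.0, 0.005], [-0.0, -1.0, 0.002], [0.005, -0.002, -1.0]]
ft_force: [-2.7, 1.3, 7.0]
finger_gap: 0.0138
gripper_force: 59.6
```

Request:
{"api": "step_arm", "payload": {
  "series": [
    [0,0.0051,0.0034,0,0,0,-1],
    [0,0.0052,0.0034,0,0,0,-1],
    [0,0.0049,0.0037,0,0,0,-1],
    [0,0.0049,0.0038,0,0,0,-1],
    [0,0.0046,0.004,0,0,0,-1],
    [0,0.0047,0.0041,0,0,0,-1],
    [0,0.0044,0.0043,0,0,0,-1],
    [0,0.0044,0.0043,0,0,0,-1]
  ]
}}

```text
time_s: 27.02
ee_pos: [0.5525, -0.1295, 0.1944]
orientation: [[1.0, -0.0, 0.004], [-0.0, -1.0, 0.001], [0.004, -0.001, -1.0]]
ft_force: [-1.9, -0.5, 5.6]
finger_gap: 0.014
gripper_force: 63.0
```

Run:
```python
from h import *
st()
cv2.imwrite("pics/flip.png",cv2.resize(camera("scene")[110:260,160:360,::-1],None,fx=4,fy=4,interpolation=2))
```

```text
t 27.02 p [ 552.5 -129.5  194.4] R [[1.0, -0.0, 0.004], [-0.0, -1.0, 0.001], [0.004, -0.001, -1.0]] gap 14.0 q [-24.0, 27.0, 52.0, 89.0, -22.0, 74.0, -60.0] F [-1.9 -0.5  5.6] 62.982856035232544
```

View pics/flip.png

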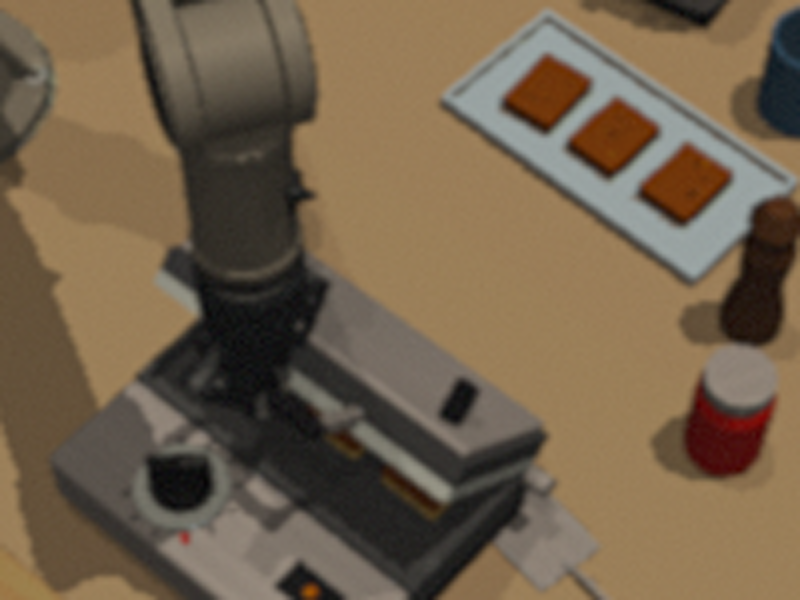

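Request:
{"api": "step_arm", "payload": {
  "series": [
    [0,0.0028,0.003,0,0,0,-1],
    [0,0.0027,0.003,0,0,0,-1],
    [0,0.0027,0.0031,0,0,0,-1],
    [0,0.0027,0.0031,0,0,0,-1],
    [0,0,0,0,0,0,-1],
    [0,0,0,0,0,0,-1],
    [0,-0.004,-0.0046,0,0,0,-1],
    [0,-0.0069,-0.0076,0,0,0,-1]
  ]
}}

```text
time_s: 27.73
ee_pos: [0.5524, -0.132, 0.1915]
orientation: [[1.0, -0.002, 0.002], [-0.002, -1.0, -0.006], [0.002, 0.006, -1.0]]
ft_force: [3.8, -6.1, -5.0]
finger_gap: 0.0137
gripper_force: 62.5
```

Request:
{"api": "step_arm", "payload": {
  "series": [
    [0,-0.0083,-0.0092,0,0,0,-1],
    [0,-0.0088,-0.0086,0,0,0,-1],
    [0,-0.0093,-0.0081,0,0,0,-1],
    [0,-0.0098,-0.0075,0,0,0,-1],
    [0,-0.0103,-0.0068,0,0,0,-1],
    [0,-0.0107,-0.0062,0,0,0,-1],
    [0,-0.011,-0.0055,0,0,0,-1],
    [0,-0.0114,-0.0048,0,0,0,-1]
  ]
}}

```text
time_s: 28.4
ee_pos: [0.5525, -0.0501, 0.2474]
orientation: [[1.0, 0.0, 0.001], [0.0, -1.0, -0.004], [0.001, 0.004, -1.0]]
ft_force: [4.4, -2.8, -8.1]
finger_gap: 0.014
gripper_force: 56.0
```

Request:
{"api": "step_arm", "payload": {
  "series": [
    [0,-0.0116,-0.0041,0,0,0,-1],
    [0,-0.0119,-0.0033,0,0,0,-1],
    [0,-0.0121,-0.0026,0,0,0,-1],
    [0,-0.0122,-0.0018,0,0,0,-1],
    [0,-0.0123,-0.0011,0,0,0,-1],
    [0,-0.0123,-0.0003,0,0,0,-1],
    [0,-0.0123,0.0005,0,0,0,-1],
    [0,-0.0123,0.0012,0,0,0,-1]
  ]
}}

```text
time_s: 29.07
ee_pos: [0.5527, 0.0448, 0.2582]
orientation: [[1.0, -0.002, 0.002], [-0.002, -1.0, -0.007], [0.002, 0.007, -1.0]]
ft_force: [6.8, -8.0, -6.0]
finger_gap: 0.0142
gripper_force: 52.2
```

Request:
{"api": "step_arm", "payload": {
  "series": [
    [0,-0.0122,0.002,0,0,0,-1],
    [0,-0.012,0.0028,0,0,0,-1],
    [0,-0.0118,0.0035,0,0,0,-1],
    [0,-0.0116,0.0042,0,0,0,-1],
    [0,-0.0113,0.0049,0,0,0,-1],
    [0,0,0,0,0,0,-1],
    [0,0,0,0,0,0,-1],
    [0,0,0,0,0,0,-1]
  ]
}}

```text
time_s: 29.73
ee_pos: [0.5528, 0.1056, 0.2399]
orientation: [[1.0, 0.0, 0.002], [0.0, -1.0, -0.005], [0.002, 0.005, -1.0]]
ft_force: [8.7, -4.0, -11.6]
finger_gap: 0.0138
gripper_force: 48.8
```

Run:
```python
from h import *
st()
im=camera("scene")
for b in blobs("scene",im,*BROWN,.075): print(b)
cv2.imwrite("pics/flip2.png",cv2.resize(im[130:260,160:333,::-1],None,fx=4,fy=4,interpolation=2))
```

```text
t 29.73 p [552.8 105.6 239.9] R [[1.0, 0.0, 0.002], [0.0, -1.0, -0.005], [0.002, 0.005, -1.0]] gap 13.8 q [-48.0, 25.0, 51.0, 85.0, -19.0, 79.0, -86.0] F [  8.7  -4.  -11.6] 48.82255017757416
(102, 271, 219, [630.7, -10.4], [71.0, 55.0], 89.3)
(137, 232, 192, [467.3, -16.7], [72.0, 53.0], 87.9)
(111, 334, 156, [632.9, 322.9], [67.0, 50.0], 88.4)
(189, 313, 144, [545.1, 320.4], [48.0, 68.0], 0.5)
(491, 411, 142, [799.7, 552.0], [173.0, 153.0], 24.0)
(157, 297, 133, [471.6, 324.8], [53.0, 65.0], 1.5)
```

View pics/flip2.png

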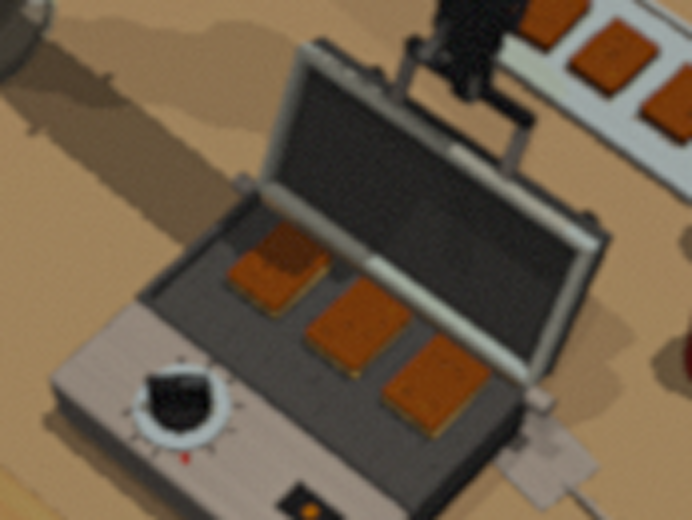

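All three half-done patties are on the fixed plate, browned face up, at (278,268), (357,325) and (435,383) in the crop. I re-measure them with a wider hue range.

```bash
sed -i 's/^BROWN.*//;s/BROWN=((3,150,60),(12,255,255))/BROWN=((3,140,40),(17,255,255))/' h.py; grep -n BROWN h.py
python3 - <<'E'
from h import *
for n in("scene","top"):
  im=camera(n)
  for b in blobs(n,im,*BROWN,.078):
    if abs(b[3][1]+30)<80:print(n,b)
im=camera("scene");g=cv2.cvtColor(im,cv2.COLOR_RGB2HSV);print(g[215,249],g[211,252])
E
```

```text
16:PALE=((22,90,110),(38,255,255));BROWN=((3,140,40),(17,255,255))
scene (354, 269, 225, [640.0, -32.8], [75.0, 57.0], 89.9)
scene (336, 249, 211, [559.0, -33.0], [58.0, 76.0], 0.3)
scene (311, 229, 196, [473.5, -33.8], [75.0, 59.0], 89.0)
top (201, 267, 211, [470.7, -31.1], [70.0, 54.0], 87.8)
top (201, 266, 191, [555.4, -31.2], [71.0, 55.0], 87.7)
top (192, 265, 172, [636.3, -31.7], [67.0, 56.0], 87.7)
[ 13 233 117] [ 13 233 116]
```

Request:
{"api": "step_arm", "payload": {
  "series": [
    [0,-0.011,0.0056,0,0,0,-1],
    [0,-0.0106,0.0063,0,0,0,-1],
    [0,-0.0102,0.007,0,0,0,-1],
    [0,-0.0097,0.0076,0,0,0,-1],
    [0,-0.0092,0.0082,0,0,0,-1],
    [0,-0.0087,0.0087,0,0,0,-1],
    [0,-0.0081,0.0093,0,0,0,-1],
    [0,-0.0075,0.0098,0,0,0,-1]
  ]
}}

```text
time_s: 30.6
ee_pos: [0.5531, 0.1757, 0.1795]
orientation: [[1.0, -0.003, 0.003], [-0.003, -1.0, -0.01], [0.003, 0.01, -1.0]]
ft_force: [3.4, -10.2, 1.4]
finger_gap: 0.0136
gripper_force: 49.2
```

Request:
{"api": "step_arm", "payload": {
  "series": [
    [0,-0.0069,0.0102,0,0,0,-1],
    [0,-0.0063,0.0106,0,0,0,-1],
    [0,-0.0056,0.011,0,0,0,-1],
    [0,-0.0049,0.0113,0,0,0,-1],
    [0,-0.0042,0.0116,0,0,0,-1],
    [0,-0.0034,0.0118,0,0,0,-1],
    [0,-0.0027,0.012,0,0,0,-1],
    [0,-0.0019,0.0122,0,0,0,-1]
  ]
}}

```text
time_s: 31.27
ee_pos: [0.5532, 0.2088, 0.089]
orientation: [[1.0, -0.004, 0.002], [-0.004, -1.0, -0.013], [0.002, 0.013, -1.0]]
ft_force: [2.1, -12.9, 1.8]
finger_gap: 0.0125
gripper_force: 48.7
```

Request:
{"api": "step_arm", "payload": {
  "series": [
    [0,-0.0006,0.006,0,0,0,-1],
    [0,-0.0006,0.006,0,0,0,-1],
    [0,-0.0002,0.006,0,0,0,-1],
    [0,-0.0002,0.006,0,0,0,-1],
    [0,0,0.006,0,0,0,-1],
    [0,0,0.006,0,0,0,-1],
    [0,0,0,0,0,0,-1],
    [0,0,0,0,0,0,-1]
  ]
}}

```text
time_s: 31.93
ee_pos: [0.5534, 0.209, 0.0624]
orientation: [[1.0, -0.005, 0.001], [-0.005, -1.0, -0.008], [0.001, 0.008, -1.0]]
ft_force: [-15.4, -15.5, 47.7]
finger_gap: 0.0119
gripper_force: 58.2
```

```bash
python3 -c "from h import *;st()"
```

```text
t 31.93 p [553.4 209.   62.4] R [[1.0, -0.005, 0.001], [-0.005, -1.0, -0.008], [0.001, 0.008, -1.0]] gap 11.9 q [-52.0, 37.0, 45.0, 94.0, -28.0, 61.0, -90.0] F [-15.4 -15.5  47.7] 58.211002349853516
```

Request:
{"api": "step_arm", "payload": {
  "series": [
    [0,0,-0.01,0,0,0,-1],
    [0,0,-0.006,0,0,0,-1],
    [0,0,0,0,0,0,-0.05],
    [0,0,0,0,0,0,-0.05],
    [0,0,-0.02,0,0,0,-0.05],
    [0,0,-0.03,0,0,0,-0.05],
    [0,0,-0.03,0,0,0,-0.05],
    [0,0,0,0,0,0,-0.05]
  ]
}}

```text
time_s: 32.6
ee_pos: [0.5547, 0.222, 0.1552]
orientation: [[1.0, 0.003, 0.009], [0.003, -1.0, 0.006], [0.009, -0.006, -1.0]]
ft_force: [1.7, -0.3, 1.8]
finger_gap: 0.0404
gripper_force: 0.0
```

Run:
```python
from h import *
st()
im=camera("scene")
cv2.imwrite("pics/fold.png",cv2.resize(im[110:250,200:360,::-1],None,fx=4,fy=4,interpolation=2))
```

```text
t 32.6 p [554.7 222.  155.2] R [[1.0, 0.003, 0.009], [0.003, -1.0, 0.006], [0.009, -0.006, -1.0]] gap 40.4 q [-55.0, 32.0, 47.0, 87.0, -24.0, 71.0, -94.0] F [ 1.7 -0.3  1.8] 0.0
```

View pics/fold.png

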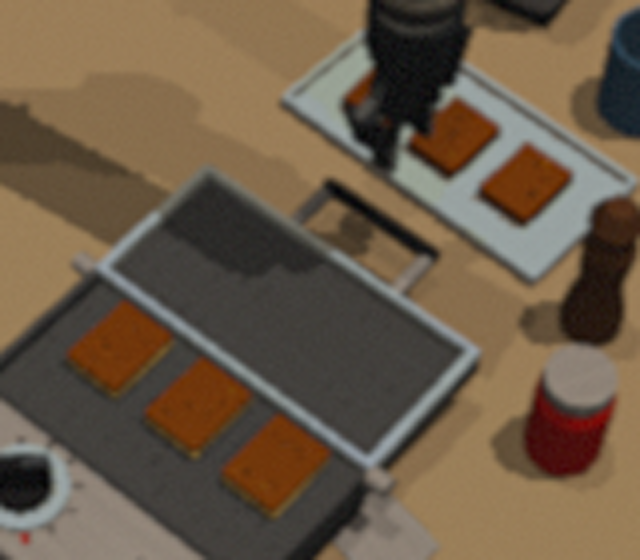

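The fold looks nearly flat, with the handle about 1 px higher in the scene view than at the start. I press the handle down with shut fingers to make sure.

Request:
{"api": "step_arm", "payload": {
  "series": [
    [0,0.0115,0.01,0,0,0,-1],
    [0,0,0.02,0,0,0,-1],
    [0,0,0.02,0,0,0,-1],
    [0,0,0.015,0,0,0,-1],
    [0,0,0.005,0,0,0,-1],
    [0,0,0.005,0,0,0,-1],
    [0,0,0.002,0,0,0,-1],
    [0,0,0.002,0,0,0,-1]
  ]
}}

```text
time_s: 33.32
ee_pos: [0.5517, 0.2082, 0.0707]
orientation: [[1.0, 0.001, 0.0], [0.001, -1.0, 0.001], [0.0, -0.001, -1.0]]
ft_force: [-1.4, 0.4, 1.8]
finger_gap: 0.0
gripper_force: 0.7
```

Request:
{"api": "step_arm", "payload": {
  "series": [
    [0,0,0.001,0,0,0,-1],
    [0,0,0.001,0,0,0,-1],
    [0,0,0.001,0,0,0,-1],
    [0,0,0.001,0,0,0,-1],
    [0,0,0.001,0,0,0,-1],
    [0,0,0,0,0,0,-1],
    [0,0,0,0,0,0,-1],
    [0,0,0,0,0,0,-1]
  ]
}}

```text
time_s: 33.98
ee_pos: [0.5522, 0.208, 0.0689]
orientation: [[1.0, 0.0, 0.001], [0.0, -1.0, 0.003], [0.001, -0.003, -1.0]]
ft_force: [-6.4, 0.3, 15.5]
finger_gap: -0.0
gripper_force: 8.0
```

```bash
python3 -c "from h import *;st()"
```

```text
t 33.98 p [552.2 208.   68.9] R [[1.0, 0.0, 0.001], [0.0, -1.0, 0.003], [0.001, -0.003, -1.0]] gap -0.0 q [-52.0, 36.0, 45.0, 94.0, -28.0, 62.0, -89.0] F [-6.4  0.3 15.5] 8.007620796561241
```

The bar top stops at 68.9 mm, so the flap is flat. Next, the raw patties.

Request:
{"api": "step_arm", "payload": {
  "series": [
    [0,0,-0.02,0,0,0,-0.5],
    [0,0,-0.03,0,0,0,0],
    [0,0,-0.03,0,0,0,0.6],
    [0,0,-0.03,0,0,-7,0.6],
    [0,0,0,0,0,-7,0.6],
    [0,0,0,0,0,-7,0.6],
    [0,0,0,0,0,-7,0.6],
    [0,0,0,0,0,-7,0.6]
  ]
}}

```text
time_s: 34.65
ee_pos: [0.5523, 0.2072, 0.1761]
orientation: [[0.816, 0.578, 0.002], [0.578, -0.816, 0.0], [0.002, 0.001, -1.0]]
ft_force: [-0.3, -0.5, -1.0]
finger_gap: 0.0683
gripper_force: 0.0
```

Request:
{"api": "step_arm", "payload": {
  "series": [
    [0,0,0,0,0,-7,0.6],
    [0,0,0,0,0,-7,0.6],
    [0,0,0,0,0,-7,0.6],
    [0,0,0,0,0,-7,0.6],
    [0,0,0,0,0,-7,0.6],
    [0,0,0,0,0,-7,0.6],
    [0,0,0,0,0,-7,0.6],
    [0,0,0,0,0,-6,0.6]
  ]
}}

```text
time_s: 35.32
ee_pos: [0.5522, 0.207, 0.1758]
orientation: [[-0.005, 1.0, 0.002], [1.0, 0.005, 0.0], [0.0, 0.002, -1.0]]
ft_force: [-0.5, -0.0, 0.1]
finger_gap: 0.0684
gripper_force: 0.0
```

Run:
```python
from h import *
st()
for n in("scene","top"):
  im=camera(n);cv2.imwrite(f"pics/{n}5.png",im[:,:,::-1])
  for b in blobs(n,im,*PALE,.025): print(n,b)
  for b in blobs(n,im,*BROWN,.078):
    if b[0]<450:print(n,"br",b)
```

```text
t 35.32 p [552.2 207.  175.8] R [[-0.005, 1.0, 0.002], [1.0, 0.005, 0.0], [0.0, 0.002, -1.0]] gap 68.4 q [-42.0, 26.0, 28.0, 86.0, -12.0, 71.0, -12.0] F [-0.5 -0.   0.1] 0.0
scene (422, 189, 302, [609.9, -363.6], [59.0, 73.0], 4.8)
scene (395, 165, 285, [519.0, -373.2], [58.0, 73.0], 10.4)
scene (370, 141, 267, [419.3, -380.2], [56.0, 73.0], 3.1)
scene br (351, 227, 309, [726.6, -319.7], [66.0, 65.0], 41.0)
scene br (350, 268, 226, [640.1, -33.9], [74.0, 57.0], 89.3)
scene br (328, 249, 211, [558.9, -33.6], [75.0, 59.0], 89.4)
scene br (313, 229, 196, [473.6, -34.3], [58.0, 75.0], 0.3)
scene br (128, 354, 168, [713.4, 326.2], [37.0, 75.0], 21.4)
scene br (207, 331, 156, [624.3, 316.6], [68.0, 49.0], 89.4)
scene br (84, 316, 146, [559.8, 317.6], [26.0, 69.0], 3.9)
scene br (84, 295, 136, [475.0, 306.6], [40.0, 51.0], 88.7)
top (210, 350, 222, [420.8, -379.3], [58.0, 73.0], 3.5)
top (205, 346, 198, [521.1, -372.2], [59.0, 74.0], 9.3)
top (200, 342, 178, [611.1, -362.7], [59.0, 74.0], 3.6)
top br (150, 174, 224, [431.0, 350.2], [46.0, 62.0], 3.0)
top br (201, 267, 211, [471.1, -31.8], [70.0, 54.0], 87.8)
top br (140, 174, 206, [506.1, 348.9], [59.0, 42.0], 87.8)
top br (200, 266, 191, [555.4, -31.3], [71.0, 55.0], 87.7)
top br (139, 174, 187, [586.2, 349.1], [64.0, 43.0], 87.7)
top br (193, 265, 172, [636.3, -31.6], [67.0, 56.0], 87.7)
top br (250, 130, 147, [770.6, 535.4], [81.0, 76.0], 87.7)
top br (125, 335, 143, [750.3, -333.3], [57.0, 57.0], 56.0)
top br (223, 112, 133, [833.2, 613.9], [143.0, 172.0], 38.2)
```

Request:
{"api": "step_arm", "payload": {
  "series": [
    [-0.02,0.003,0,0,0,0,0.6],
    [-0.03,0.003,0,0,0,0,0.6],
    [-0.03,0.003,0,0,0,0,0.6],
    [-0.03,0.003,0,0,0,0,0.6],
    [-0.03,0.003,0,0,0,0,0.6],
    [-0.03,0.003,0,0,0,0,0.6],
    [-0.03,0.003,0,0,0,0,0.6],
    [-0.03,0.003,0,0,0,0,0.6]
  ]
}}

```text
time_s: 36.08
ee_pos: [0.5759, -0.0243, 0.1757]
orientation: [[0.003, 1.0, 0.001], [1.0, -0.003, -0.0], [-0.0, 0.001, -1.0]]
ft_force: [0.2, 0.6, -0.2]
finger_gap: 0.0683
gripper_force: 0.0
```

Request:
{"api": "step_arm", "payload": {
  "series": [
    [-0.03,0.003,0,0,0,0,0.6],
    [-0.03,0.003,0,0,0,0,0.6],
    [-0.03,0.003,0,0,0,0,0.6],
    [-0.03,0.003,0,0,0,0,0.6],
    [-0.03,0.003,0,0,0,0,0.6],
    [-0.03,0.003,0,0,0,0,0.6],
    [-0.03,0.003,0,0,0,0,0.6],
    [-0.03,0.003,0,0,0,0,0.6]
  ]
}}

```text
time_s: 36.75
ee_pos: [0.5999, -0.2643, 0.1756]
orientation: [[0.003, 1.0, 0.001], [1.0, -0.003, -0.001], [-0.001, 0.001, -1.0]]
ft_force: [1.2, 0.6, -0.2]
finger_gap: 0.0687
gripper_force: 0.0
```

Request:
{"api": "step_arm", "payload": {
  "series": [
    [-0.03,0.003,0,0,0,0,0.6],
    [-0.03,0.003,0,0,0,0,0.6],
    [-0.03,0.003,0,0,0,0,0.6],
    [-0.01,0.002,0,0,0,0,0.6],
    [0,0,0,0,0,0,0.6],
    [0,0,0.03,0,0,0,0.6],
    [0,0,0.03,0,0,0,0.6],
    [0,0,0.03,0,0,0,0.6]
  ]
}}

```text
time_s: 37.42
ee_pos: [0.612, -0.3612, 0.0853]
orientation: [[0.0, 1.0, 0.003], [1.0, -0.0, 0.0], [0.0, 0.003, -1.0]]
ft_force: [1.0, 0.0, 0.2]
finger_gap: 0.0684
gripper_force: 0.0
```

Run:
```python
from h import *
st()
```

```text
t 37.42 p [ 612.  -361.2   85.3] R [[0.0, 1.0, 0.003], [1.0, -0.0, 0.0], [0.0, 0.003, -1.0]] gap 68.4 q [13.0, 45.0, 31.0, 69.0, -23.0, 71.0, 43.0] F [1.  0.  0.2] 0.0
```

Request:
{"api": "step_arm", "payload": {
  "series": [
    [-0.002,-0.001,0.03,0,0,0,0.6],
    [0,0,0.025,0,0,0,0.6],
    [0,0,0.014,0,0,0,0.6],
    [0,0,0.006,0,0,0,0.6],
    [0,0,0,0,0,0,-1],
    [0,0,0,0,0,0,-1],
    [0,0,0,0,0,0,-1],
    [0,0,0,0,0,0,-1]
  ],
  "force": 40
}}

```text
time_s: 38.08
ee_pos: [0.611, -0.3654, 0.0126]
orientation: [[-0.0, 1.0, 0.003], [1.0, 0.0, -0.002], [-0.002, 0.003, -1.0]]
ft_force: [-0.4, 0.3, -1.4]
finger_gap: 0.0557
gripper_force: 42.8
```

Request:
{"api": "step_arm", "payload": {
  "series": [
    [0,0,0,0,0,0,-1],
    [0,0,-0.01,0,0,0,-1],
    [0,0,-0.02,0,0,0,-1],
    [0,0,-0.03,0,0,0,-1],
    [0,0,-0.03,0,0,0,-1],
    [0,0,-0.03,0,0,0,-1],
    [0,0,-0.03,0,0,0,-1],
    [0,0,0,0,0,0,-1]
  ]
}}

```text
time_s: 38.75
ee_pos: [0.613, -0.3677, 0.1704]
orientation: [[-0.001, 1.0, 0.013], [1.0, 0.001, -0.009], [-0.009, 0.013, -1.0]]
ft_force: [0.4, 0.3, 1.7]
finger_gap: 0.0558
gripper_force: 42.8
```

Request:
{"api": "step_arm", "payload": {
  "series": [
    [0.02,0.0014,0,0,0,0,-1],
    [0.028,0.0014,0,0,0,0,-1],
    [0.028,0.0014,0,0,0,0,-1],
    [0.028,0.0014,0,0,0,0,-1],
    [0.028,0.0014,0,0,0,0,-1],
    [0.028,0.0014,0,0,0,0,-1],
    [0.028,0.0014,0,0,0,0,-1],
    [0.028,0.0014,0,0,0,0,-1]
  ]
}}

```text
time_s: 39.42
ee_pos: [0.6208, -0.1473, 0.1613]
orientation: [[0.0, 1.0, 0.001], [1.0, -0.0, 0.0], [0.0, 0.001, -1.0]]
ft_force: [0.5, 0.1, -0.6]
finger_gap: 0.0555
gripper_force: 42.8
```

Request:
{"api": "step_arm", "payload": {
  "series": [
    [0.028,0.0014,0,0,0,0,-1],
    [0.028,0.0014,0,0,0,0,-1],
    [0.028,0.0014,0,0,0,0,-1],
    [0.028,0.0014,0,0,0,0,-1],
    [0.028,0.0014,0,0,0,0,-1],
    [0.028,0.0014,0,0,0,0,-1],
    [0.028,0.0014,0,0,0,0,-1],
    [0.028,0.0014,0,0,0,0,-1]
  ]
}}

```text
time_s: 40.08
ee_pos: [0.6321, 0.0767, 0.1613]
orientation: [[0.0, 1.0, 0.001], [1.0, -0.0, 0.0], [0.0, 0.001, -1.0]]
ft_force: [0.6, 0.9, -1.3]
finger_gap: 0.0556
gripper_force: 42.8
```

Run:
```python
from h import *
st()
```

```text
t 40.08 p [632.1  76.7 161.3] R [[0.0, 1.0, 0.001], [1.0, -0.0, 0.0], [0.0, 0.001, -1.0]] gap 55.6 q [-28.0, 33.0, 31.0, 79.0, -17.0, 73.0, 4.0] F [ 0.6  0.9 -1.3] 42.79960222542286
```

Request:
{"api": "step_arm", "payload": {
  "series": [
    [0.007,0.002,0.02,0,0,0,-1],
    [0,0,0.025,0,0,0,-1],
    [0,0,0.025,0,0,0,-1],
    [0,0,0.018,0,0,0,-1],
    [0,0,0.01,0,0,0,-1],
    [0,0,0,0,0,0,-1],
    [0,0,0,0,0,0,0.6],
    [0,0,0,0,0,0,0.6]
  ]
}}

```text
time_s: 40.75
ee_pos: [0.6357, 0.0823, 0.0645]
orientation: [[0.0, 1.0, 0.004], [1.0, -0.0, 0.0], [0.0, 0.004, -1.0]]
ft_force: [0.4, 0.1, -0.0]
finger_gap: 0.0685
gripper_force: 0.0
```

Request:
{"api": "step_arm", "payload": {
  "series": [
    [0,0,0,0,0,0,0.6],
    [0,0,0,0,0,0,0.6],
    [0,0,0,0,0,0,0.6],
    [0,0,-0.02,0,0,0,0.6],
    [0,0,-0.03,0,0,0,0.6],
    [0,0,-0.03,0,0,0,0.6],
    [0,0,-0.02,0,0,0,0.6],
    [0,0,0,0,0,0,0.6]
  ]
}}

```text
time_s: 41.42
ee_pos: [0.6379, 0.0822, 0.169]
orientation: [[-0.0, 1.0, 0.012], [1.0, 0.0, 0.001], [0.001, 0.012, -1.0]]
ft_force: [0.7, 0.1, 0.6]
finger_gap: 0.0683
gripper_force: 0.0
```

Request:
{"api": "step_arm", "payload": {
  "series": [
    [-0.0285,-0.0071,0,0,0,0,0.6],
    [-0.0285,-0.0071,0,0,0,0,0.6],
    [-0.0285,-0.0071,0,0,0,0,0.6],
    [-0.0285,-0.0071,0,0,0,0,0.6],
    [-0.0285,-0.0071,0,0,0,0,0.6],
    [-0.0285,-0.0071,0,0,0,0,0.6],
    [-0.0285,-0.0071,0,0,0,0,0.6],
    [-0.0285,-0.0071,0,0,0,0,0.6]
  ]
}}

```text
time_s: 42.08
ee_pos: [0.5765, -0.1467, 0.1621]
orientation: [[-0.0, 1.0, -0.0], [1.0, 0.0, 0.0], [0.0, -0.0, -1.0]]
ft_force: [0.4, -0.4, -0.2]
finger_gap: 0.0683
gripper_force: 0.0
```

Request:
{"api": "step_arm", "payload": {
  "series": [
    [-0.0285,-0.0071,0,0,0,0,0.6],
    [-0.0285,-0.0071,0,0,0,0,0.6],
    [-0.0285,-0.0071,0,0,0,0,0.6],
    [-0.0285,-0.0071,0,0,0,0,0.6],
    [-0.0285,-0.0071,0,0,0,0,0.6],
    [-0.0285,-0.0071,0,0,0,0,0.6],
    [-0.0285,-0.0071,0,0,0,0,0.6],
    [-0.0285,-0.0071,0,0,0,0,0.6]
  ]
}}

```text
time_s: 42.75
ee_pos: [0.5199, -0.3746, 0.162]
orientation: [[-0.0, 1.0, -0.0], [1.0, 0.0, 0.001], [0.001, -0.0, -1.0]]
ft_force: [-0.3, -0.3, 0.2]
finger_gap: 0.0682
gripper_force: 0.0
```

Run:
```python
from h import *
st()
for n in("scene","top"):
  im=camera(n)
  for b in blobs(n,im,*PALE,.025): print(n,b)
  for b in blobs(n,im,*PALE,.078): print(n,b[3])
```

```text
t 42.75 p [ 519.9 -374.6  162. ] R [[-0.0, 1.0, -0.0], [1.0, 0.0, 0.001], [0.001, -0.0, -1.0]] gap 68.2 q [13.0, 34.0, 35.0, 78.0, -20.0, 74.0, 49.0] F [-0.3 -0.3  0.2] 0.0
scene (281, 167, 284, [519.9, -367.9], [58.0, 69.0], 9.3)
scene (206, 145, 265, [422.6, -370.4], [56.0, 57.0], 3.1)
scene (315, 290, 201, [617.0, 108.9], [60.0, 77.0], 4.9)
scene [542.5, -378.0]
scene [448.9, -380.3]
scene [635.9, 80.7]
top (137, 349, 222, [420.4, -374.8], [44.0, 76.0], 41.9)
top (189, 238, 174, [646.5, 83.0], [58.0, 72.0], 4.3)
top [412.7, -363.2]
top [632.2, 81.1]
```

Request:
{"api": "step_arm", "payload": {
  "series": [
    [0.002,0,0.02,0,0,-4,0.6],
    [0,0,0.03,0,0,-4,0.6],
    [0,0,0.03,0,0,0,0.6],
    [0,0,0.03,0,0,0,0.6],
    [0,0,0.025,0,0,0,0.6],
    [0,0,0.012,0,0,0,0.6],
    [0,0,0.005,0,0,0,0.6],
    [0,0,0,0,0,0,-1]
  ]
}}

```text
time_s: 43.52
ee_pos: [0.5202, -0.3708, 0.0095]
orientation: [[-0.14, 0.99, -0.002], [0.99, 0.14, 0.001], [0.001, -0.001, -1.0]]
ft_force: [-0.1, -0.1, -0.1]
finger_gap: 0.0575
gripper_force: 0.0
```

Request:
{"api": "step_arm", "payload": {
  "series": [
    [0,0,0,0,0,0,-1],
    [0,0,0,0,0,0,-1],
    [0,0,0,0,0,0,-1],
    [0,0,0,0,0,0,-1],
    [0,0,-0.01,0,0,0,-1],
    [0,0,-0.02,0,0,0,-1],
    [0,0,-0.03,0,0,0,-1],
    [0,0,-0.03,0,0,0,-1]
  ]
}}

```text
time_s: 44.18
ee_pos: [0.52, -0.3712, 0.1016]
orientation: [[-0.139, 0.99, -0.001], [0.99, 0.139, 0.001], [0.001, -0.001, -1.0]]
ft_force: [0.8, -0.6, -0.7]
finger_gap: 0.0554
gripper_force: 43.5
```

Request:
{"api": "step_arm", "payload": {
  "series": [
    [0,0,-0.03,0,0,4,-1],
    [0,0,-0.03,0,0,4,-1],
    [0,0,0,0,0,0,-1],
    [0.024,0.002,0,0,0,0,-1],
    [0.024,0.002,0,0,0,0,-1],
    [0.024,0.002,0,0,0,0,-1],
    [0.024,0.002,0,0,0,0,-1],
    [0.024,0.002,0,0,0,0,-1]
  ]
}}

```text
time_s: 44.85
ee_pos: [0.5305, -0.2506, 0.1611]
orientation: [[-0.0, 1.0, 0.001], [1.0, 0.0, -0.0], [-0.0, 0.001, -1.0]]
ft_force: [0.4, -0.4, 0.4]
finger_gap: 0.0555
gripper_force: 43.5
```

Request:
{"api": "step_arm", "payload": {
  "series": [
    [0.028,0.0015,0,0,0,0,-1],
    [0.028,0.0015,0,0,0,0,-1],
    [0.028,0.0015,0,0,0,0,-1],
    [0.028,0.0015,0,0,0,0,-1],
    [0.028,0.0015,0,0,0,0,-1],
    [0.028,0.0015,0,0,0,0,-1],
    [0.028,0.0015,0,0,0,0,-1],
    [0.028,0.0015,0,0,0,0,-1]
  ]
}}

```text
time_s: 45.52
ee_pos: [0.5424, -0.0264, 0.1612]
orientation: [[-0.0, 1.0, 0.001], [1.0, 0.0, 0.0], [0.0, 0.001, -1.0]]
ft_force: [0.0, -1.2, -1.0]
finger_gap: 0.0553
gripper_force: 43.5
```

Run:
```python
from h import *
st()
```

```text
t 45.52 p [542.4 -26.4 161.2] R [[-0.0, 1.0, 0.001], [1.0, 0.0, 0.0], [0.0, 0.001, -1.0]] gap 55.3 q [-24.0, 22.0, 33.0, 95.0, -13.0, 67.0, 12.0] F [ 0.  -1.2 -1. ] 43.51643970730947
```

Request:
{"api": "step_arm", "payload": {
  "series": [
    [0.0274,0.0019,0,0,0,0,-1],
    [0.0274,0.0019,0,0,0,0,-1],
    [0.0274,0.0019,0,0,0,0,-1],
    [0.0274,0.0019,0,0,0,0,-1],
    [0,0,0.02,0,0,0,-1],
    [0,0,0.02,0,0,0,-1],
    [0,0,0.02,0,0,0,-1],
    [0,0,0.02,0,0,0,-1]
  ]
}}

```text
time_s: 46.18
ee_pos: [0.5503, 0.0822, 0.0804]
orientation: [[-0.001, 1.0, 0.001], [1.0, 0.001, 0.0], [0.0, 0.001, -1.0]]
ft_force: [1.1, -0.6, -0.7]
finger_gap: 0.0551
gripper_force: 43.5
```

Request:
{"api": "step_arm", "payload": {
  "series": [
    [0,0,0.012,0,0,0,-1],
    [0,0,0.006,0,0,0,-1],
    [0,0,0,0,0,0,-1],
    [0,0,0,0,0,0,0.6],
    [0,0,0,0,0,0,0.6],
    [0,0,0,0,0,0,0.6],
    [0,0,0,0,0,0,0.6],
    [0,0,0,0,0,0,0.6]
  ]
}}

```text
time_s: 46.85
ee_pos: [0.5506, 0.0821, 0.0632]
orientation: [[-0.0, 1.0, 0.001], [1.0, 0.0, 0.0], [0.0, 0.001, -1.0]]
ft_force: [-0.1, 0.2, -0.5]
finger_gap: 0.0684
gripper_force: 0.0
```

Request:
{"api": "step_arm", "payload": {
  "series": [
    [0,0,-0.02,0,0,0,0.6],
    [0,0,-0.03,0,0,0,0.6],
    [0,0,-0.03,0,0,0,0.6],
    [0,0,-0.02,0,0,0,0.6],
    [0,0,0,0,0,0,0.6],
    [-0.029,-0.0081,0,0,0,0,0.6],
    [-0.029,-0.0081,0,0,0,0,0.6],
    [-0.029,-0.0081,0,0,0,0,0.6]
  ]
}}

```text
time_s: 47.52
ee_pos: [0.5252, -0.0054, 0.1621]
orientation: [[-0.002, 1.0, -0.0], [1.0, 0.002, -0.0], [-0.0, -0.0, -1.0]]
ft_force: [0.1, -0.3, -0.5]
finger_gap: 0.0683
gripper_force: 0.0
```

Request:
{"api": "step_arm", "payload": {
  "series": [
    [-0.029,-0.0081,0,0,0,0,0.6],
    [-0.029,-0.0081,0,0,0,0,0.6],
    [-0.029,-0.0081,0,0,0,0,0.6],
    [-0.029,-0.0081,0,0,0,0,0.6],
    [-0.029,-0.0081,0,0,0,0,0.6],
    [-0.029,-0.0081,0,0,0,0,0.6],
    [-0.029,-0.0081,0,0,0,0,0.6],
    [-0.029,-0.0081,0,0,0,0,0.6]
  ]
}}

```text
time_s: 48.18
ee_pos: [0.4602, -0.238, 0.162]
orientation: [[-0.0, 1.0, -0.0], [1.0, 0.0, 0.001], [0.001, -0.0, -1.0]]
ft_force: [0.3, -0.5, -0.4]
finger_gap: 0.0684
gripper_force: 0.0
```

Run:
```python
from h import *
st()
for n in("scene","top"):
  im=camera(n)
  for b in blobs(n,im,*PALE,.025): print(n,b)
  for b in blobs(n,im,*PALE,.078): print(n,b[3])
```

```text
t 48.18 p [ 460.2 -238.   162. ] R [[-0.0, 1.0, -0.0], [1.0, 0.0, 0.001], [0.001, -0.0, -1.0]] gap 68.4 q [-5.0, 20.0, 39.0, 99.0, -13.0, 66.0, 38.0] F [ 0.3 -0.5 -0.4] 0.0
scene (368, 141, 267, [419.5, -380.4], [58.0, 73.0], 4.8)
scene (313, 290, 201, [617.0, 108.8], [60.0, 77.0], 3.5)
scene (298, 270, 188, [530.7, 105.6], [60.0, 76.0], 2.2)
scene [445.9, -390.0]
scene [635.9, 80.6]
scene [552.9, 77.5]
top (204, 350, 221, [421.7, -380.1], [75.0, 55.0], 87.8)
top (190, 239, 193, [560.6, 81.2], [72.0, 57.0], 88.5)
top (188, 238, 174, [646.7, 83.3], [58.0, 72.0], 3.6)
top [414.0, -368.4]
top [548.8, 79.3]
top [632.4, 81.3]
```

Request:
{"api": "step_arm", "payload": {
  "series": [
    [-0.0284,-0.008,0,0,0,0,0.6],
    [-0.0284,-0.008,0,0,0,0,0.6],
    [-0.0284,-0.008,0,0,0,0,0.6],
    [-0.0284,-0.008,0,0,0,0,0.6],
    [-0.0284,-0.008,0,0,0,0,0.6],
    [0,0,0.02,0,0,0,0.6],
    [0,0,0.03,0,0,0,0.6],
    [0,0,0.03,0,0,0,0.6]
  ]
}}

```text
time_s: 48.95
ee_pos: [0.4216, -0.3797, 0.0819]
orientation: [[0.001, 1.0, 0.002], [1.0, -0.001, -0.001], [-0.001, 0.002, -1.0]]
ft_force: [1.2, 0.7, -0.3]
finger_gap: 0.0686
gripper_force: 0.0
```

Request:
{"api": "step_arm", "payload": {
  "series": [
    [0,0,0.03,0,0,0,0.6],
    [0,0,0.025,0,0,0,0.6],
    [0,0,0.012,0,0,0,0.6],
    [0,0,0.005,0,0,0,0.6],
    [0,0,0,0,0,0,0.6],
    [0,0,0,0,0,0,-1],
    [0,0,0,0,0,0,-1],
    [0,0,0,0,0,0,-1]
  ]
}}

```text
time_s: 49.62
ee_pos: [0.4222, -0.38, 0.0121]
orientation: [[-0.0, 1.0, 0.003], [1.0, 0.0, -0.002], [-0.002, 0.003, -1.0]]
ft_force: [0.1, 0.4, -0.5]
finger_gap: 0.0556
gripper_force: 41.7
```

Request:
{"api": "step_arm", "payload": {
  "series": [
    [0,0,0,0,0,0,-1],
    [0,0,0,0,0,0,-1],
    [0,0,-0.01,0,0,0,-1],
    [0,0,-0.02,0,0,0,-1],
    [0,0,-0.03,0,0,0,-1],
    [0,0,-0.03,0,0,0,-1],
    [0,0,-0.03,0,0,0,-1],
    [0,0,-0.03,0,0,0,-1]
  ]
}}

```text
time_s: 50.28
ee_pos: [0.4204, -0.3786, 0.1621]
orientation: [[0.0, 1.0, -0.0], [1.0, -0.0, 0.0], [0.0, -0.0, -1.0]]
ft_force: [0.6, -0.1, -0.5]
finger_gap: 0.0554
gripper_force: 42.0
```

Request:
{"api": "step_arm", "payload": {
  "series": [
    [0.02,0.0029,0,0,0,0,-1],
    [0.0289,0.0029,0,0,0,0,-1],
    [0.0289,0.0029,0,0,0,0,-1],
    [0.0289,0.0029,0,0,0,0,-1],
    [0.0289,0.0029,0,0,0,0,-1],
    [0.0289,0.0029,0,0,0,0,-1],
    [0.0289,0.0029,0,0,0,0,-1],
    [0.0289,0.0029,0,0,0,0,-1]
  ]
}}

```text
time_s: 50.95
ee_pos: [0.4436, -0.1553, 0.1607]
orientation: [[0.0, 1.0, -0.0], [1.0, -0.0, 0.0], [0.0, -0.0, -1.0]]
ft_force: [-0.1, -0.5, -0.2]
finger_gap: 0.0554
gripper_force: 42.0
```

Request:
{"api": "step_arm", "payload": {
  "series": [
    [0.0289,0.0029,0,0,0,0,-1],
    [0.0289,0.0029,0,0,0,0,-1],
    [0.0289,0.0029,0,0,0,0,-1],
    [0.0289,0.0029,0,0,0,0,-1],
    [0.0289,0.0029,0,0,0,0,-1],
    [0.0289,0.0029,0,0,0,0,-1],
    [0.0289,0.0029,0,0,0,0,-1],
    [0,0,0,0,0,0,-1]
  ]
}}

```text
time_s: 51.62
ee_pos: [0.4642, 0.0535, 0.1605]
orientation: [[-0.011, 1.0, -0.0], [1.0, 0.011, 0.004], [0.004, -0.0, -1.0]]
ft_force: [0.1, 0.4, -2.0]
finger_gap: 0.0552
gripper_force: 42.0
```

Run:
```python
from h import *
st()
```

```text
t 51.62 p [464.2  53.5 160.5] R [[-0.011, 1.0, -0.0], [1.0, 0.011, 0.004], [0.004, -0.0, -1.0]] gap 55.2 q [-34.0, 12.0, 30.0, 106.0, -7.0, 63.0, -1.0] F [ 0.1  0.4 -2. ] 41.97202348848805
```

Request:
{"api": "step_arm", "payload": {
  "series": [
    [0.0285,0.001,0,0,0,0,-1],
    [0,0,0,0,0,0,-1],
    [0,0,0.025,0,0,0,-1],
    [0,0,0.025,0,0,0,-1],
    [0,0,0.025,0,0,0,-1],
    [0,0,0.015,0,0,0,-1],
    [0,0,0.007,0,0,0,-1],
    [0,0,0,0,0,0,-1]
  ]
}}

```text
time_s: 52.28
ee_pos: [0.4638, 0.0736, 0.0621]
orientation: [[0.0, 1.0, -0.004], [1.0, -0.0, -0.001], [-0.001, -0.004, -1.0]]
ft_force: [-0.1, -0.5, 0.1]
finger_gap: 0.0556
gripper_force: 42.0
```

Request:
{"api": "step_arm", "payload": {
  "series": [
    [0,0,0,0,0,0,0.6],
    [0,0,0,0,0,0,0.6],
    [0,0,0,0,0,0,0.6],
    [0,0,0,0,0,0,0.6],
    [0,0,0,0,0,0,0.6],
    [0,0,-0.02,0,0,0,0.6],
    [0,0,-0.03,0,0,0,0.6],
    [0,0,-0.03,0,0,0,0.6]
  ]
}}

```text
time_s: 52.95
ee_pos: [0.4645, 0.0739, 0.1439]
orientation: [[0.0, 1.0, -0.002], [1.0, -0.0, -0.001], [-0.001, -0.002, -1.0]]
ft_force: [0.8, 0.3, -0.4]
finger_gap: 0.0683
gripper_force: 0.0
```

Request:
{"api": "step_arm", "payload": {
  "series": [
    [0,0,-0.03,0,0,0,0.6],
    [0,0,-0.03,0,0,0,0.6],
    [0.03,-0.01,0,0,0,0,0],
    [0.03,-0.01,0,0,0,0,0],
    [0.03,-0.01,0,0,0,0,0],
    [0.03,-0.01,0,0,0,0,0],
    [0.03,0,0,0,0,0,0],
    [0.03,0,0,0,0,0,0]
  ]
}}

```text
time_s: 53.62
ee_pos: [0.4246, 0.2557, 0.204]
orientation: [[-0.001, 1.0, 0.0], [1.0, 0.001, 0.001], [0.001, 0.0, -1.0]]
ft_force: [0.1, 0.2, -0.7]
finger_gap: 0.0429
gripper_force: 0.0
```

Run:
```python
from h import *
st()
ims=[]
for n,z in(("scene",.078),("top",.078)):
  fs=[camera(n).astype(float) for _ in range(8)];a=np.mean(fs,0)
  im=a.astype(np.uint8)
  for b in blobs(n,im,*PALE,z): print(n,b)
  ims.append(a)
a=ims[1][186:216,288:322];b=ims[0][206:250,178:226]
f=lambda x:cv2.resize(np.clip((x[:,:,::-1]/255)**.45*255,0,255).astype(np.uint8),(390,390),interpolation=cv2.INTER_CUBIC)
cv2.imwrite("pics/dial2.png",np.hstack([f(a),f(b)]))
```

```text
t 53.62 p [424.6 255.7 204. ] R [[-0.001, 1.0, 0.0], [1.0, 0.001, 0.001], [0.001, 0.0, -1.0]] gap 42.9 q [-51.0, 13.0, 22.0, 98.0, -5.0, 70.0, -28.0] F [ 0.1  0.2 -0.7] 0.0
scene (311, 290, 202, [635.9, 80.3], [58.0, 73.0], 4.3)
scene (295, 270, 188, [552.8, 77.8], [57.0, 73.0], 1.2)
scene (281, 249, 175, [467.4, 70.9], [57.0, 73.0], 2.4)
top (195, 241, 213, [464.2, 72.3], [70.0, 54.0], 88.0)
top (194, 239, 193, [548.8, 78.8], [70.0, 55.0], 88.5)
top (189, 238, 174, [632.5, 81.3], [56.0, 70.0], 4.2)
```

View pics/dial2.png

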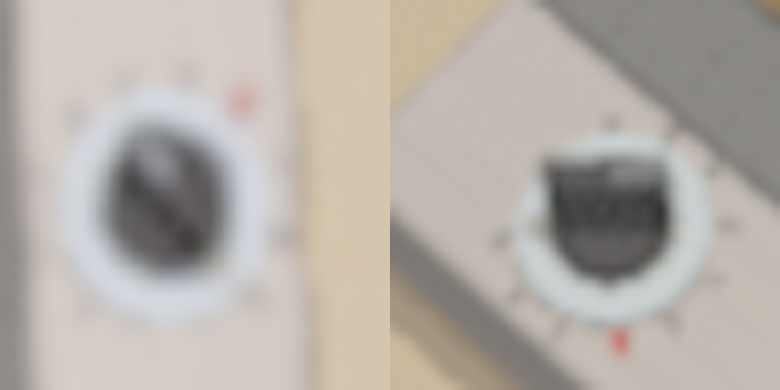

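The raw patties are all on the flap. The pointer's light stripe is on the up-left end in the top view (156,160) and on the right end in the scene view (635,172), so it points to about +40°.

Run:
```python
from h import *
S=lambda x,y:((x-390)/8.125+178-.4,y/8.86+206-.4)
T=lambda x,y:(x/11.47+288-.4,y/13+186-.4)
p=[ray("scene",*S(*q),.117)[:2]*1000 for q in((544,160),(670,158))];d=p[1]-p[0];print(p,np.hypot(*d),np.degrees(np.arctan2(d[1],d[0])))
for nm,n,q,z in(("ring","scene",S(614,228),.078),("ring","top",T(165,203),.078),("red","scene",S(620,341),.073),("red","top",T(241,101),.073)):
    print(nm,n,ray(n,*q,z)[:2]*1000)
t=[ray("top",*T(*q),.117)[:2]*1000 for q in((150,150),(190,235))];d=t[0]-t[1];print(t,np.degrees(np.arctan2(d[1],d[0])))
```

```text
[array([ 484.03091701, -189.8703587 ]), array([ 519.21456084, -158.33011128])] 47.25120104830622 41.87452076870908
ring scene [ 504.78001526 -178.59070421]
ring top [ 505.45747041 -178.39723432]
red scene [ 535.42533874 -207.49349344]
red top [ 538.50075701 -208.43046668]
[array([ 514.70382955, -169.79336627]), array([ 487.31752608, -182.16690424])] 24.314158045672905
```

Request:
{"api": "step_arm", "payload": {
  "series": [
    [-0.029,0.0054,0,0,0,0,0],
    [-0.029,0.0054,0,0,0,0,0],
    [-0.029,0.0054,0,0,0,0,0],
    [-0.029,0.0054,0,0,0,0,0],
    [-0.029,0.0054,0,0,0,0,0],
    [-0.029,0.0054,0,0,0,0,0],
    [-0.029,0.0054,0,0,0,0,0],
    [-0.029,0.0054,0,0,0,0,0]
  ]
}}

```text
time_s: 55.08
ee_pos: [0.4688, 0.0208, 0.2036]
orientation: [[-0.0, 1.0, 0.0], [1.0, 0.0, 0.0], [0.0, 0.0, -1.0]]
ft_force: [-0.0, 0.9, 0.4]
finger_gap: 0.0427
gripper_force: 0.0
```

Request:
{"api": "step_arm", "payload": {
  "series": [
    [-0.029,0.0054,0,0,0,0,0],
    [-0.029,0.0054,0,0,0,0,0],
    [-0.029,0.0054,0,0,0,0,0],
    [-0.029,0.0054,0,0,0,0,0],
    [-0.029,0.0054,0,0,0,0,0],
    [-0.029,0.0054,0,0,0,0,0],
    [-0.029,0.0054,0,0,0,0,0],
    [0,0,0,0,0,0,0]
  ]
}}

```text
time_s: 55.75
ee_pos: [0.5057, -0.1892, 0.2039]
orientation: [[0.01, 1.0, 0.001], [1.0, -0.01, -0.007], [-0.007, 0.001, -1.0]]
ft_force: [-0.4, -1.4, 0.7]
finger_gap: 0.0428
gripper_force: 0.0
```

```bash
python3 -c "from h import *;st()"
```

```text
t 55.75 p [ 505.7 -189.2  203.9] R [[0.01, 1.0, 0.001], [1.0, -0.01, -0.007], [-0.007, 0.001, -1.0]] gap 42.8 q [-11.0, 20.0, 39.0, 92.0, -13.0, 72.0, 29.0] F [-0.4 -1.4  0.7] 0.0
```

Request:
{"api": "step_arm", "payload": {
  "series": [
    [0,0,0,0,0,6.85,0],
    [0,0,0,0,0,6.85,0],
    [0,0,0,0,0,6.85,0],
    [0,0,0,0,0,6.85,0],
    [0,0,0,0,0,6.85,0],
    [0,0,0,0,0,6.85,0],
    [0,0,0,0,0,6.85,0],
    [0,0,0,0,0,0,0]
  ]
}}

```text
time_s: 56.42
ee_pos: [0.5065, -0.1805, 0.2032]
orientation: [[0.743, 0.669, -0.0], [0.669, -0.743, -0.0], [-0.0, -0.0, -1.0]]
ft_force: [0.0, 0.1, -0.4]
finger_gap: 0.0425
gripper_force: 0.0
```

Request:
{"api": "step_arm", "payload": {
  "series": [
    [0,0,0.02,0,0,0,0],
    [0,0,0.02,0,0,0,0],
    [0,0,0.02,0,0,0,0],
    [0,0,0.01,0,0,0,0],
    [0,0,0,0,0,0,0],
    [0,0,0,0,0,0,0],
    [0,0,0,0,0,0,0],
    [0,0,0,0,0,0,0]
  ]
}}

```text
time_s: 57.08
ee_pos: [0.5075, -0.1814, 0.1348]
orientation: [[0.742, 0.67, 0.003], [0.67, -0.742, -0.001], [0.001, 0.002, -1.0]]
ft_force: [-0.1, -0.2, -0.1]
finger_gap: 0.0428
gripper_force: 0.0
```

Request:
{"api": "step_arm", "payload": {
  "series": [
    [0,-0.003,0.015,0,0,0,0],
    [0,0,0.015,0,0,0,0],
    [0,0,0.008,0,0,0,0],
    [0,0,0.004,0,0,0,0],
    [0,0,0,0,0,0,-1],
    [0,0,0,0,0,0,-1],
    [0,0,0,0,0,0,-1],
    [0,0,0,0,0,0,-1]
  ]
}}

```text
time_s: 57.75
ee_pos: [0.5051, -0.179, 0.0923]
orientation: [[0.742, 0.67, 0.001], [0.67, -0.742, -0.0], [0.001, 0.001, -1.0]]
ft_force: [-0.7, -0.1, 2.1]
finger_gap: 0.0133
gripper_force: 40.3
```

Request:
{"api": "step_arm", "payload": {
  "series": [
    [0,0,0,0,0,0,-1],
    [0,0,0,0,0,0,-1],
    [0,0,0,0,0,0,-1],
    [0,0,0,0,0,0,-1],
    [0,0,0,0,0,0,-1],
    [0,0,0,0,0,0,-1],
    [0,0,0,0,0,0,-1],
    [0,0,0,0,0,0,-1]
  ]
}}

```text
time_s: 58.42
ee_pos: [0.505, -0.179, 0.0923]
orientation: [[0.742, 0.67, 0.001], [0.67, -0.742, -0.0], [0.001, 0.001, -1.0]]
ft_force: [-0.5, 0.4, 4.8]
finger_gap: 0.0126
gripper_force: 40.9
```

Run:
```python
from h import *
st();print(get_state()["wrist_torque"])
```

```text
t 58.42 p [ 505.  -179.    92.3] R [[0.742, 0.67, 0.001], [0.67, -0.742, -0.0], [0.001, 0.001, -1.0]] gap 12.6 q [-15.0, 28.0, 45.0, 101.0, -23.0, 60.0, -10.0] F [-0.5  0.4  4.8] 40.87674915790558
[0.05904462 0.27707719 0.04992723]
```

Request:
{"api": "step_arm", "payload": {
  "series": [
    [0,0,0,0,0,3,-1],
    [0,0,0,0,0,5,-1],
    [0,0,0,0,0,5,-1],
    [0,0,0,0,0,5,-1],
    [0,0,0,0,0,5,-1],
    [0,0,0,0,0,5,-1],
    [0,0,0,0,0,5,-1],
    [0,0,0,0,0,5,-1]
  ],
  "force": 60
}}

```text
time_s: 59.08
ee_pos: [0.5055, -0.1801, 0.0924]
orientation: [[0.998, 0.066, 0.003], [0.066, -0.998, -0.003], [0.003, 0.003, -1.0]]
ft_force: [0.5, -1.3, 3.6]
finger_gap: 0.0126
gripper_force: 62.4
```

Request:
{"api": "step_arm", "payload": {
  "series": [
    [0,0,0,0,0,5,-1],
    [0,0,0,0,0,5,-1],
    [0,0,0,0,0,5,-1],
    [0,0,0,0,0,5,-1],
    [0,0,0,0,0,5,-1],
    [0,0,0,0,0,5,-1],
    [0,0,0,0,0,5,-1],
    [0,0,0,0,0,5,-1]
  ]
}}

```text
time_s: 59.75
ee_pos: [0.5051, -0.1814, 0.0924]
orientation: [[0.807, -0.591, 0.002], [-0.591, -0.807, -0.005], [0.005, 0.003, -1.0]]
ft_force: [0.1, -3.5, 2.7]
finger_gap: 0.0127
gripper_force: 62.3
```

Request:
{"api": "step_arm", "payload": {
  "series": [
    [0,0,0,0,0,4,-1],
    [0,0,0,0,0,2.7,-1],
    [0,0,0,0,0,0,-1],
    [0,0,0,0,0,0,-1],
    [0,0,0,0,0,0,-1],
    [0,0,0,0,0,0,-1],
    [0,0,0,0,0,0,-1],
    [0,0,0,0,0,0,-1]
  ]
}}

```text
time_s: 60.42
ee_pos: [0.505, -0.1815, 0.0923]
orientation: [[0.735, -0.678, 0.002], [-0.678, -0.735, -0.005], [0.005, 0.002, -1.0]]
ft_force: [0.0, -6.1, 3.9]
finger_gap: 0.0128
gripper_force: 62.5
```

Run:
```python
from h import *
st();print(get_state()["wrist_torque"])
```

```text
t 60.42 p [ 505.  -181.5   92.3] R [[0.735, -0.678, 0.002], [-0.678, -0.735, -0.005], [0.005, 0.002, -1.0]] gap 12.8 q [-27.0, 37.0, 66.0, 102.0, -37.0, 66.0, -82.0] F [ 0.  -6.1  3.9] 62.45389938354492
[-1.2338283   0.00599263 -0.04113266]
```

Request:
{"api": "step_arm", "payload": {
  "series": [
    [0,0,0,0,0,0,0],
    [0,0,0,0,0,0,0],
    [0,0,0,0,0,0,0],
    [0,0,0,0,0,0,0],
    [0,0,-0.02,0,0,0,0],
    [0,0,-0.03,0,0,0,0],
    [0,0,-0.03,0,0,0,0],
    [0,0,-0.03,0,0,0,0]
  ]
}}

```text
time_s: 61.08
ee_pos: [0.504, -0.1777, 0.202]
orientation: [[0.736, -0.677, -0.002], [-0.677, -0.736, 0.001], [-0.002, 0.0, -1.0]]
ft_force: [0.2, -0.3, 0.2]
finger_gap: 0.0427
gripper_force: 0.0
```

Request:
{"api": "step_arm", "payload": {
  "series": [
    [0,0,0,0,0,-6,0],
    [0,0,0,0,0,-6,0],
    [0,0,0,0,0,-6,0],
    [0,0,0,0,0,-6,0],
    [0,0,0,0,0,-6,0],
    [0,0,0,0,0,-6,0],
    [0,0,0,0,0,-6.7,0],
    [0,0,0,0,0,0,0]
  ]
}}

```text
time_s: 61.75
ee_pos: [0.5043, -0.1778, 0.2013]
orientation: [[1.0, 0.004, -0.0], [0.004, -1.0, 0.002], [-0.0, -0.002, -1.0]]
ft_force: [0.1, 0.4, -0.6]
finger_gap: 0.0428
gripper_force: 0.0
```

Request:
{"api": "step_arm", "payload": {
  "series": [
    [0,-0.03,0,0,0,0,0],
    [0,-0.03,0,0,0,0,0],
    [0,-0.03,0,0,0,0,0],
    [0,-0.03,0,0,0,0,0],
    [0,-0.03,0,0,0,0,0],
    [0,-0.03,0,0,0,0,0],
    [0,-0.03,0,0,0,0,0],
    [0,-0.03,0,0,0,0,0]
  ]
}}

```text
time_s: 62.42
ee_pos: [0.5036, 0.0633, 0.2012]
orientation: [[1.0, -0.001, -0.001], [-0.001, -1.0, 0.001], [-0.001, -0.001, -1.0]]
ft_force: [1.4, 0.3, -0.5]
finger_gap: 0.0424
gripper_force: 0.0
```

Request:
{"api": "step_arm", "payload": {
  "series": [
    [-0.01,-0.03,0,0,0,0,0],
    [-0.01,-0.03,0,0,0,0,0],
    [-0.01,-0.03,0,0,0,0,0],
    [-0.01,-0.03,0,0,0,0,0],
    [-0.01,-0.03,0,0,0,0,0],
    [-0.01,-0.03,0,0,0,0,0],
    [0,0,0,0,0,0,0],
    [0,0,0,0,0,0,0]
  ]
}}

```text
time_s: 63.08
ee_pos: [0.4425, 0.2442, 0.2008]
orientation: [[1.0, 0.005, -0.001], [0.005, -1.0, -0.0], [-0.001, 0.0, -1.0]]
ft_force: [1.2, 0.0, -0.1]
finger_gap: 0.0427
gripper_force: 0.0
```

Run:
```python
from h import *
st()
im=np.mean([camera("scene").astype(float) for _ in range(4)],0)
for nm,c in(("pale",PALE),("brown",BROWN)):
  for b in blobs("scene",im.astype(np.uint8),*c,.078):
    if b[0]<450: print(nm,b)
a=im[90:270,150:390,::-1];b=im[206:250,178:226,::-1]
A=cv2.resize(a,(720,540),interpolation=2);A[:230,:250]=cv2.resize(np.clip((b/255)**.45*255,0,255),(250,230),interpolation=2)
cv2.imwrite("pics/final.png",A)
```

```text
t 63.08 p [442.5 244.2 200.8] R [[1.0, 0.005, -0.001], [0.005, -1.0, -0.0], [-0.001, 0.0, -1.0]] gap 42.7 q [-76.0, 20.0, 59.0, 98.0, -18.0, 72.0, -103.0] F [ 1.2  0.  -0.1] 0.0
pale (311, 290, 201, [635.8, 80.5], [58.0, 73.0], 4.3)
pale (293, 270, 188, [552.7, 77.8], [58.0, 72.0], 2.2)
pale (283, 249, 176, [467.6, 70.9], [57.0, 73.0], 2.4)
brown (350, 226, 309, [726.4, -320.1], [66.0, 65.0], 41.0)
brown (351, 269, 226, [640.2, -33.7], [74.0, 57.0], 89.3)
brown (331, 249, 211, [559.1, -33.7], [58.0, 74.0], 0.3)
brown (313, 229, 196, [474.0, -34.0], [58.0, 74.0], 0.7)
brown (114, 354, 167, [712.7, 329.0], [35.0, 70.0], 31.4)
brown (207, 331, 156, [624.3, 316.6], [68.0, 49.0], 89.4)
brown (197, 313, 144, [546.5, 317.4], [69.0, 50.0], 87.6)
brown (187, 296, 133, [471.2, 319.3], [50.0, 69.0], 6.2)[ WARN:0@7.416] global loadsave.cpp:1063 imwrite_ Unsupported depth image for selected encoder is fallbacked to CV_8U.
```

View pics/final.png

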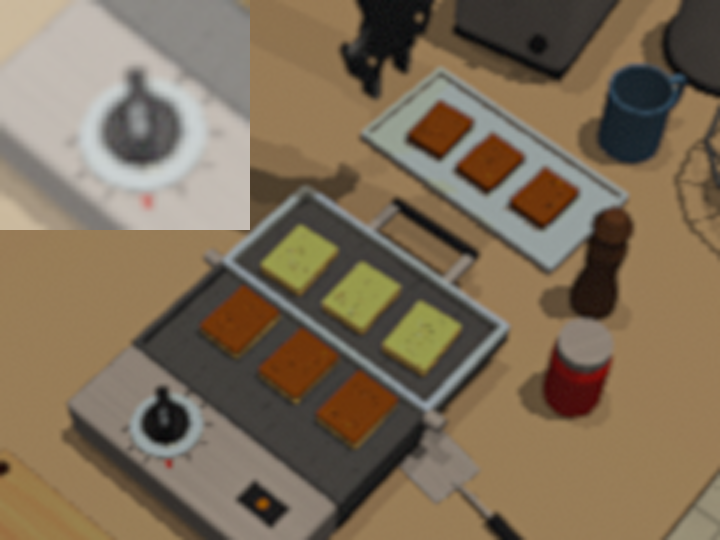

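The white pointer stripe at (140,125) in the inset points toward the red mark at (148,200). All nine patties lie flat in their places, so I hand in.

```bash
python3 -c "
from plant import *
print(hand_in())"
```

```text
the job is handed in; nothing more can be done
None
```

The job is handed in, with no verdict returned. By my last camera check, three finished patties are on the platter, three half-done are browned side up on the fixed plate, and three raw are on the flat flap. The dial points at the red mark and the other counter items visible in that view look undisturbed.

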